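# Proof-load a pressed pellet on the hand-lever tester

### The job

Proof-load the pellet in the hand-lever tester: press the lever down until the tip of the beam's pointer stands at the steel index tab, keep it there for eight seconds without a break although the beam swings and the load bleeds away, and never let the pointer run past the long mark at the left end of the scale. Then let the lever rise gently to its upper stop, never letting it fly back, and leave it there with the beam no longer swinging. Work only the lever: do not touch the beam or index, and do not disturb the die, cup, jar or mortar.

Things in the scene. Friction and masses are not known exactly. Their poses are not given: they have to be found in the camera images.
- tester: Pellet tester fixed to the bench: grey base 260 x 150 x 22 mm, off-white housing 60 mm wide, 207 high. Origin: centre of the base's underside; z up, x away from the robot, y to its left (some yaw). One shaft line runs along its x at y = 0, 170 mm above the origin. The lever moves in the plane x = -90 mm (robot side), the beam in x = +94 mm (far side).
- lever (a joint): Turn of the hand lever about the shaft line, rad. 0 = upper stop, arm pointing to the tester's +y and 0.9 rad above level; grows as the lever is pressed down, to 1.8 at the lower stop. Mass 0.18 kg. A return spring of 0.3 N m/rad, preloaded 0.36 N m, pushes it up all the time (3 to 7 N at the handle); let go, it flies back.
- handle (a point): Centre of the lever's handle: black cross bar, 30 mm diameter, 70 mm long, parallel to the tester's x, 150 mm from the shaft line: at (-90, 150 cos(0.9 - lever), 170 + 150 sin(0.9 - lever)) mm in the tester's frame. Can be pressed from above with closed fingertips.
- beam: Balance beam: aluminium bar 330 mm long, a brass disc (60 mm) at each end 160 mm from the pivot, a black pointer up from its middle. Origin on the shaft line, x along the shaft, z along the pointer. Nominal mass 1.6 kg, inertia about the shaft 0.0397 kg m2, centre of mass 3.1 mm below the shaft: gravity rights it with 0.048 N m/rad. All three differ together by -55 to +100 %.
- coupling (a joint): Slip, rad, of the oil clutch between shaft and drum. Gears turn the shaft twice as far as the lever: drum turn = 2 lever + slip. Viscous, 0.15 N m s/rad. The drum turns the beam through a torsion spring of 0.1 N m/rad with damping 0.012 N m s/rad. 0 at the start; goes negative while loaded: with the lever still, the pointer sinks back with a time constant of 3 to 8 s.
- pivot (a point): The beam's pivot on the shaft line, 170 mm above the bench. The beam swings about it with a period of 2.4 to 3.6 s, lightly damped. A quick 0.1 rad of lever moves the pointer about 0.1 to 0.16 rad to the tester's +y (robot's left). To hold it the lever must go on down slowly, 0.015 to 0.11 rad/s. When the lever is returned the pointer goes beyond upright to the other side and creeps back.
- pointer_tip (a point): Tip of the black pointer, 200 mm from the shaft line in the plane x = +94 mm of the tester; straight above the pivot at rest.
- index_tip (a point): The point where the pointer tip must stand: just below the small steel index tab (12 mm wide, riding over the top edge of the white scale plate), 200 mm from the shaft line, in the pointer tip's plane, 0.22 to 0.32 rad from upright towards the tester's +y; it stays put in an episode.
- limit_mark (a point): Where the pointer tip stands at the long left end mark of the scale, 0.5 rad from upright towards the tester's +y, 200 mm from the shaft line. The white scale plate stands just on the robot side of the pointer, with black marks every 0.1 rad, up to 410 mm above the bench.
- die: Loose steel pressing die, 52 mm diameter, 55 mm high, origin under its centre; standing left of the tester. To be left alone.
- cup: Loose white plastic cup, 60 mm wide, 60 mm high, origin under its centre; standing right of the tester. To be left alone.
- jar: Loose amber jar, 60 mm wide, 90 mm high, origin under its centre; standing right of the tester. To be left alone.
- mortar: Loose white ceramic bowl, 110 mm wide, 55 mm high, origin under its centre; standing far left. To be left alone.

How it is judged:
By the outcome, as a careful person would: the job done as asked, in the order asked, and still so for the second after the job is handed in, with the robot touching nothing.
It also fails if it takes over 67 s, if anything falls off the work surface, if the arm or the gripper's body presses on something with over 40 N, if the wrist force passes 120 N, or if a joint passes its speed limit or range.

### The arm

A 6-joint arm with a two-finger parallel gripper is mounted at the origin on the work surface. World frame = base frame: x ahead of the robot, y to its left, z up, the work surface at z = 0. Lengths are in m, angles in rad, forces in N, time in s.
With the tool pointing down it reaches from about 0.375 to 0.925 m from the base axis. Payload 5.7 kg.
Tool frame: the origin (TCP) lies midway between the tips of the shut fingers; the grasp point (between the pads) lies 19 mm behind it (arm.grip_depth is the distance from the TCP to the grasp point, in m); z points along the fingers, y is the line along which they close (so a half turn about z gives the same grasp; the last joint's range is limited). The gripper opens to 85 mm and grips with 20 to 120 N. Pads are 22 mm wide; open, the fingers measure 114 mm over their backs; the gripper's body (76 mm by 85 mm) begins 54 mm behind the grasp point. The pads swing forward as they close: fully open they stand 13 mm farther back than shut.
Start: joints at [1.125, 0.359, 1.51, -0, 1.272, -0.115], TCP at [0.195, 0.567, 0.231] pointing down, gripper open.
Joint ranges: [-2.97, 2.97], [-1.01, 2.36], [0.21, 2.38], [-0.96, 4.11], [0.2, 2.71], [-2.98, 2.98]. Speed limits (rad/s): [2.39, 2.39, 3.14, 3.14, 3.14, 3.14].

### API

Orientations are given as a rotation vector (axis times angle).
In Python, from workcell import arm, get_image, calibration gives the robot as it stands.
- The arm moves only by the tool drive_tool, never from a script. Its argument "steps" is a list that holds one entry, the list of rows, each a list of 6 numbers: the shift along the tool's x, y, z in cm, then the turn, a rotation vector about the tool's x, y, z in rad. In form: [[[x, y, z, wx, wy, wz], ...]]. A call has 1 to 10 rows; each row is the pose to reach, as a shift and turn from the pose commanded when the call began, along the tool's axes at that moment; what a row does not reach only later rows make up. A row lasts 1/12 s, in which the tool goes at most 41.7 mm and 7.16 degrees, less where a joint would pass 70% of its speed; a pose out of reach is approached as far as the arm can. A call with a gripper value outside its range is refused whole. "gripper" is the finger opening in cm, from 0 to 8.54, set as the call begins (left out, the last holds). The fingers move at their own pace and stop on an object; "newtons" is the grip in N (left out, the last holds). Time passes only in rows, so rows that repeat a pose let the fingers close. It gives the time, the measured TCP pose, the force, the opening and the grip force at its end, in the units of the state.
- arm.state(): the state, without advancing time (a new reading comes with each control period).
- get_image(name): name is "scene" or "side" or "wrist"; returns the picture (420x560x3 uint8, red, green, blue); there is no depth.
- calibration(name): a dict with "fx", "fy", "cx", "cy" (pixels), "xyz" and "rotation" of the camera in the world. Camera axes: x right, y up, looking along -z (the intrinsics and any distortion apply to the point x, -y, -z); pixel columns grow to the right and rows downward; lengths in m; the calibration is good to about 2 mm. A picture is of the moment at which its call begins: read the wrist's pose just before it. calibration takes no time and is no camera call; for the wrist camera it gives the pose at the moment of the call.
- arm.job_done(): hands the job in; it is judged then, once.
The state is a dict: "time_s": time; "q": joint angles; "joint_velocities": joint speeds; "effort": joint torques, N m; "tool_pos": TCP position; "tcp_rot": TCP orientation; "ft_force": force on the tool from outside, world axes, zero at the start; "moment": the same for the moment, N m; "gripper_width": finger opening in m; "grasp_force": force on a finger pad.
Only numpy, scipy, OpenCV 4.12 (cv2) and the standard library are available. Lean on these libraries where they do the work, as an engineer would, in place of code of your own. Each camera call takes 0.05 s, during which the arm holds its last target. There are 200 camera calls.

## Working session

There is one attempt and no reset: what is moved stays moved. The work goes in short steps, Python scripts to look and compute and a tool call to move; the robot and the scene stay as the last step left them, time stands still between calls to the robot, and variables do not carry over. Pictures are saved under pics/ and viewed, at most 10 in all, crops included, and the job is handed in when it is done.

Besides the shell and the picture viewer there is one more tool, called after "Request:" as a command line: name --argument value ..., lists and objects as JSON in quotes. drive_tool: Moves the arm, as the interface text tells. Its arguments: {"type":"object","properties":{"steps":{"type":"array","items":{"type":"array","items":{"type":"array","items":{"type":"number"}}}},"gripper":{"type":"number"},"newtons":{"type":"number"}},"required":["steps"]}

```bash
mkdir -p pics; ls
python3 - <<'E'
from workcell import arm,get_image,calibration
import cv2,numpy as np
a=get_image("scene");b=get_image("side")
cv2.imwrite("pics/a.png",cv2.cvtColor(a,cv2.COLOR_RGB2BGR));cv2.imwrite("pics/b.png",cv2.cvtColor(b,cv2.COLOR_RGB2BGR))
for n in("scene","side"):print(n,calibration(n))
s=arm.state();print(s)
E
```

```text
pics
scene {'fx': 444.3468737686255, 'fy': 444.3468737686255, 'cx': 283.256105687022, 'cy': 210.78163823619283, 'xyz': array([ 1.27871087, -0.75987459,  1.01374085]), 'rotation': array([0.88486197, 0.34252619, 0.65470965])}
side {'fx': 404.38312343779063, 'fy': 404.38312343779063, 'cx': 278.61883199937796, 'cy': 211.82831410124302, 'xyz': array([0.52503046, 0.85054298, 0.70883417]), 'rotation': array([ 0.03541222, -1.54288459, -2.6939258 ])}
{'time_s': 0.1, 'q': array([ 1.12490276e+00,  3.59430911e-01,  1.51134948e+00,  4.34942059e-05,
        1.27251702e+00, -1.15092735e-01]), 'joint_velocities': array([-1.02312928e-03,  1.77545976e-04, -1.20275353e-03, -2.29621339e-03,
        1.34184751e-03,  2.27099997e-05]), 'effort': array([-8.20563819e-04, -5.28646731e+01, -2.79349458e+01, -4.36731862e-04,
        4.96169116e-03,  3.59220826e-05]), 'tool_pos': array([0.1945949 , 0.56690071, 0.23052926]), 'tcp_rot': array([-5.17190135e-01, -3.09820857e+00,  2.55468769e-03]), 'ft_force': array([-0.5213256 , -0.14433361, -0.02067202]), 'moment': array([-0.03866657, -0.04472708,  0.01593805]), 'grasp_force': 0.0, 'gripper_width': 0.08531274437331106}
```

View pics/a.png

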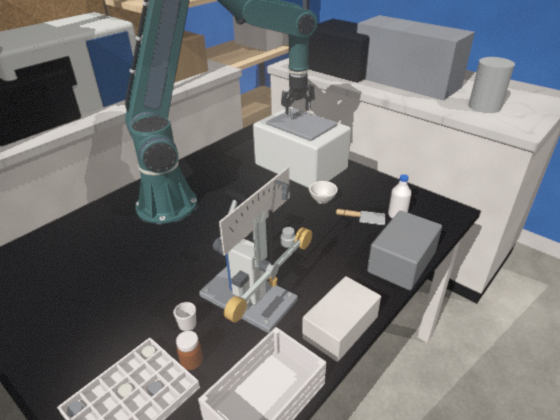

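View pics/b.png

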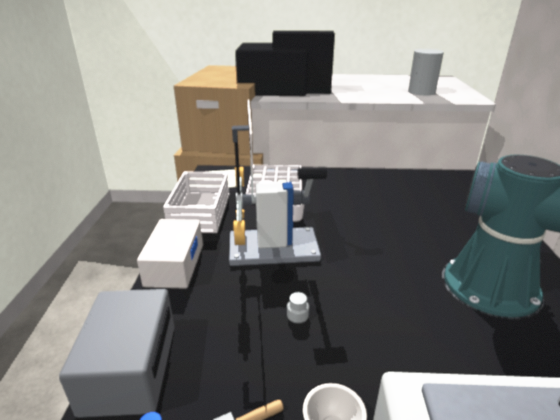

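Scene shows the tester (scale plate ~(257,210), brass discs at (236,308) and (304,238)). Side shows the handle at about (312,173) and the plate edge-on at (238,150). I'll zoom in on both.

Run:
```python
import cv2,numpy as np
a=cv2.imread("pics/a.png")[160:330,190:320];b=cv2.imread("pics/b.png")[110:270,210:340]
a=cv2.resize(a,None,fx=3,fy=3,interpolation=cv2.INTER_CUBIC);b=cv2.resize(b,None,fx=3,fy=3,interpolation=cv2.INTER_CUBIC)
b=cv2.copyMakeBorder(b,0,a.shape[0]-b.shape[0],0,0,cv2.BORDER_CONSTANT)
cv2.imwrite("pics/c.png",np.hstack([a,b]))
```

```text
(no output)
```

View pics/c.png

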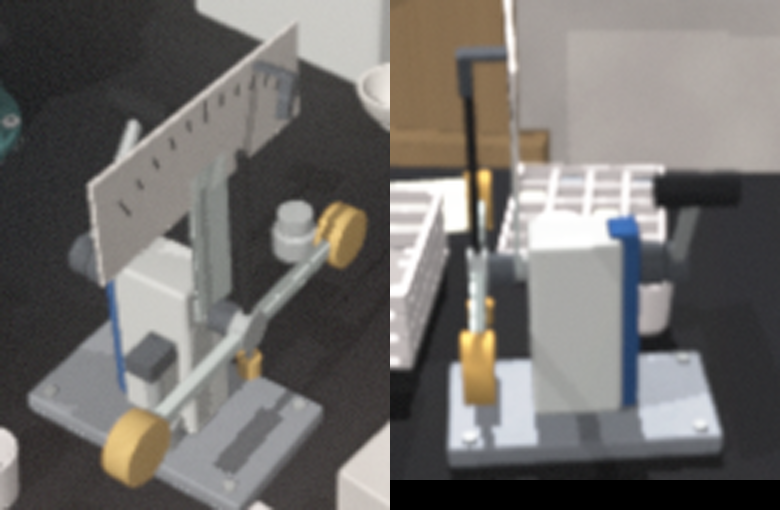

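```bash
cat > h.py <<'E'
import numpy as np,cv2
from scipy.spatial.transform import Rotation as R
from workcell import arm,get_image,calibration
def proj(P,c):
    p=R.from_rotvec(c["rotation"]).inv().apply(np.atleast_2d(P)-c["xyz"])
    return np.c_[c["cx"]+c["fx"]*p[:,0]/-p[:,2], c["cy"]+c["fy"]*p[:,1]/p[:,2]]
def ray(u,v,c):
    d=np.array([(u-c["cx"])/c["fx"],-(v-c["cy"])/c["fy"],-1.])
    return c["xyz"],R.from_rotvec(c["rotation"]).apply(d)
def onz(u,v,c,z):
    o,d=ray(u,v,c);return o+d*(z-o[2])/d[2]
def tri(p1,c1,p2,c2):
    o,d=ray(*p1,c1);q,e=ray(*p2,c2)
    s=np.linalg.lstsq(np.c_[d,-e],q-o,rcond=None)[0]
    A=o+s[0]*d;B=q+s[1]*e;return (A+B)/2,np.linalg.norm(A-B)
E
python3 - <<'E'
from h import *
S=calibration("scene");D=calibration("side")
f=lambda x,y:(190+x/3,160+y/3);g=lambda x,y:(210+(x-390)/3,110+y/3)
print("base scene z22",[onz(*f(*p),S,.022).round(4) for p in((30,397),(235,494),(322,406))])
print("base side z22",[onz(*g(*p),D,.022).round(4) for p in((449,366),(698,355),(719,437),(450,455))])
print("housing side top z207",[onz(*g(*p),D,.207).round(4) for p in((530,222),(610,218))])
print("handle ends tilt: on plane guess",)
hl=(222.0,0)
# brass disc left(-y): scene centre and side (near disc is +y)
print("disc +y",tri(f(340,236),S,g(479,367),D),"disc -y",tri(f(136,447),S,g(480,198),D))
E
```

```text
base scene z22 [array([ 0.4748, -0.2329,  0.022 ]), array([ 0.7133, -0.1893,  0.022 ]), array([ 0.7058, -0.0532,  0.022 ])]
base side z22 [array([ 0.7228, -0.1897,  0.022 ]), array([ 0.4656, -0.2213,  0.022 ]), array([ 0.45  , -0.0787,  0.022 ]), array([ 0.6997, -0.0406,  0.022 ])]
housing side top z207 [array([ 0.6304, -0.1543,  0.207 ]), array([ 0.5567, -0.1657,  0.207 ])]
handle ends tilt: on plane guess
disc +y (array([0.65840238, 0.02833523, 0.1647157 ]), np.float64(0.0034287389358325115)) disc -y (array([ 0.69791235, -0.28909775,  0.16531698]), np.float64(0.00421821802092997))
```

```bash
cat >> h.py <<'E'
from scipy.optimize import least_squares
S=calibration("scene");D=calibration("side")
f=lambda x,y:(190+x/3,160+y/3);g=lambda x,y:(210+(x-390)/3,110+y/3)
def T(P,o):
    c,s=np.cos(o[2]),np.sin(o[2]);P=np.atleast_2d(P)/1000.
    return np.c_[o[0]+c*P[:,0]-s*P[:,1],o[1]+s*P[:,0]+c*P[:,1],P[:,2]]
E
python3 - <<'E'
from h import *
m=[((-130,-75,22),S,f(30,397)),((130,-75,22),S,f(235,494)),((130,75,22),S,f(322,406)),((94,160,170),S,f(340,236)),((94,-160,170),S,f(136,447)),
((130,-75,22),D,g(449,366)),((-130,-75,22),D,g(698,355)),((-130,75,22),D,g(719,437)),((130,75,22),D,g(450,455)),((94,160,170),D,g(479,367)),((94,-160,170),D,g(480,198))]
r=lambda o:np.ravel([proj(T(p,o),c)[0]-q for p,c,q in m])
s=least_squares(r,[.586,-.139,.125],loss="soft_l1");o=s.x;print(o.round(4));print(r(o).reshape(-1,2).round(1).tolist())
np.save("o.npy",o)
P=lambda a,rad,x=94:(x,rad*np.sin(a),170+rad*np.cos(a))
for n,p in dict(tip=P(0,200),mid=P(0,100),lim=P(.5,200),i22=P(.22,200),i32=P(.32,200),top=(94,0,410),h0=(-55,150*np.cos(.9),170+150*np.sin(.9)),h1=(-125,150*np.cos(.9),170+150*np.sin(.9))).items():
    w=T(p,o);a=proj(w,S)[0];b=proj(w,D)[0]
    print(n,w.round(3),"scene",a.round(1),"crop",((a-[190,160])*3).round(),"side",b.round(1),"crop",((b-[210,110])*3+[390,0]).round())
E
```

```text
[ 0.5843 -0.1384  0.1257]
[[-1.2, -2.3], [0.7, 3.4], [0.7, -1.4], [0.1, -2.4], [0.1, -2.7], [0.4, -1.2], [0.2, -1.3], [1.4, -0.3], [-1.1, -1.6], [-0.6, -0.6], [-0.7, -0.5]]
tip [[ 0.678 -0.127  0.37 ]] scene [270.2 208.8] crop [241. 147.] side [235.2 130.5] crop [466.  62.]
mid [[ 0.678 -0.127  0.27 ]] scene [271.4 240.1] crop [244. 240.] side [237.3 167. ] crop [472. 171.]
lim [[ 0.666 -0.031  0.346]] scene [291.5 198. ] crop [305. 114.] side [235.3 154.1] crop [466. 132.]
i22 [[ 0.672 -0.083  0.365]] scene [280.2 201.7] crop [271. 125.] side [235.1 138.4] crop [465.  85.]
i32 [[ 0.67  -0.064  0.36 ]] scene [284.5 199.7] crop [283. 119.] side [235.1 143.3] crop [465. 100.]
top [[ 0.678 -0.127  0.41 ]] scene [269.7 195.4] crop [239. 106.] side [234.3 114.9] crop [463.  15.]
h0 [[ 0.518 -0.053  0.287]] scene [247. 199.] crop [171. 117.] side [297.7 173.8] crop [653. 192.]
h1 [[ 0.449 -0.062  0.287]] scene [227.9 191.5] crop [114.  94.] side [325.9 172.8] crop [738. 188.]
```

The crop shows index bracket near scene crop (285,80-118). The pointer should be near (241,147-320), dark against the dark bench; I'll check closer.

Run:
```python
import cv2,numpy as np
a=cv2.imread("pics/a.png")
a=a[170:275,220:300]; a=(255*(a/255.)**.5).astype(np.uint8)
b=cv2.imread("pics/b.png")[110:215,215:275]
cv2.imwrite("pics/d.png",np.hstack([cv2.resize(x,None,fx=5.6,fy=5.6,interpolation=cv2.INTER_CUBIC) for x in(a,b)]))
```

```text
(no output)
```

View pics/d.png

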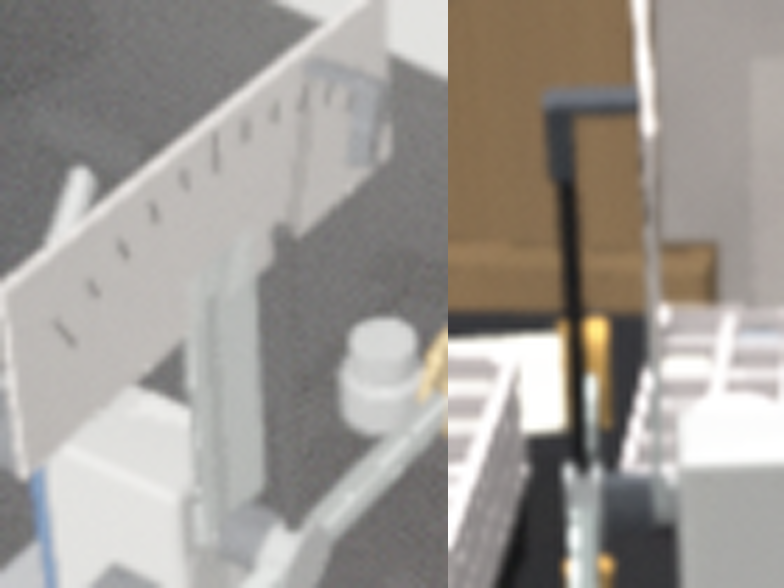

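The enlarged crop shows the pointer tip at scene (270.5, 211.1), directly in front of the plate's lower edge. The index tab's lower end is at scene (284.6, 199.5) and at side (235, 142.7). Next I'll build the beam-angle measurement from the brass discs and measure the index angle.

```bash
cat >> h.py <<'E'
import os
o=np.load("o.npy") if os.path.exists("o.npy") else None
def discs(img):
    h=cv2.cvtColor(img,cv2.COLOR_RGB2HSV);m=cv2.inRange(h,(12,110,70),(30,255,255))
    n,l,st,ce=cv2.connectedComponentsWithStats(m[200:345,215:325].copy())
    k=[i for i in range(1,n) if st[i,4]>60];out=[]
    for i in k: out.append((ce[i,0]+215,ce[i,1]+200,int(st[i,4])))
    return sorted(out)
def dmodel(a):
    p=proj(T([(94,160*np.cos(a),170-160*np.sin(a)),(94,-160*np.cos(a),170+160*np.sin(a))],o),S);return p[0,1]-p[1,1]
from scipy.optimize import brentq
def theta(img):
    d=discs(img);L,Rr=d[0],d[-1]
    ref=float(np.load("ref.npy")) if os.path.exists("ref.npy") else 0
    return brentq(lambda a:dmodel(a)-(Rr[1]-L[1]-ref),-1,1)
E
python3 - <<'E'
from h import *
im=cv2.cvtColor(cv2.imread("pics/a.png"),cv2.COLOR_BGR2RGB)
d=discs(im);print(d,"theta",theta(im),dmodel(0))
np.save("ref.npy",d[-1][1]-d[0][1]-dmodel(0))
print(theta(im), "rad/px",.1/(dmodel(.1)-dmodel(0)))
for i in range(3):
    t=arm.state()["time_s"];print(t,theta(get_image("scene")))
def plane(u,v,c,x=94):
    n=np.array([np.cos(o[2]),np.sin(o[2]),0]);p0=T((x,0,0),o)[0];q,e=ray(u,v,c)
    w=q+e*((p0-q)@n)/(e@n);r=w-p0;yy=-np.sin(o[2])*r[0]+np.cos(o[2])*r[1]
    return np.array([np.arctan2(yy,r[2]-.17),np.hypot(yy,r[2]-.17)*1000]).round(4)
off=np.array([270.5,211.1])-proj(T((94,0,370),o),S)[0];print("off",off)
print("tip raw",plane(270.5,211.1,S))
for p in((362,165),(350,165),(376,165),(365,120)):
    u=np.array([220+p[0]/5.6,170+p[1]/5.6]);print(p,"raw",plane(*u,S),"corr",plane(*(u-off),S))
# two-view tab bottom
print(tri((284.6,199.5-off[1]),S,(235.,142.7),D))
for R0 in(200,204,208):
  for a in(.24,.28,.32):print(R0,a,proj(T((94,R0*np.sin(a),170+R0*np.cos(a)),o),D).round(1),proj(T((94,R0*np.sin(a),170+R0*np.cos(a)),o),S).round(1)+off)
Rt=R.from_rotvec(arm.state()["tcp_rot"]).as_matrix();print(Rt.round(3))
print("press",T((-92,93.2,302.5),o))
E
```

```text
[(np.float64(234.66867469879517), np.float64(308.96084337349396), 332), (np.float64(303.9004329004329), np.float64(236.74891774891773), 231)] theta -0.025545564850642934 -70.05797614764595
-1.7170271728807007e-17 rad/px 0.011267483724468503
0.1 -0.0006835046449429342
0.15 -0.0010709490051365868
0.2 -0.0009828289365181125
off [0.2989183  2.25990686]
tip raw [4.600000e-03 1.925632e+02]
(362, 165) raw [  0.3227 200.53  ] corr [  0.3053 207.5169]
(350, 165) raw [  0.2685 203.221 ] corr [  0.2535 210.3095]
(376, 165) raw [  0.3888 198.1185] corr [  0.3685 204.9409]
(365, 120) raw [  0.3022 223.3858] corr [  0.2874 230.2569]
(array([ 0.66807083, -0.06012639,  0.36369292]), np.float64(0.002718121106217164))
200 0.24 [[235.1 139.3]] [[281.3989183  203.45990686]]
200 0.28 [[235.1 141.2]] [[283.0989183  202.65990686]]
200 0.32 [[235.1 143.3]] [[284.7989183  201.95990686]]
204 0.24 [[235.  137.9]] [[281.5989183  202.05990686]]
204 0.28 [[235.  139.9]] [[283.2989183  201.25990686]]
204 0.32 [[235. 142.]] [[285.0989183  200.45990686]]
208 0.24 [[234.9 136.5]] [[281.7989183  200.55990686]]
208 0.28 [[234.9 138.5]] [[283.5989183  199.75990686]]
208 0.32 [[235.  140.7]] [[285.2989183  199.05990686]]
[[-0.946  0.325 -0.   ]
 [ 0.325  0.946 -0.001]
 [ 0.    -0.001 -1.   ]]
press [[ 0.48133552 -0.05745071  0.3025    ]]
```

Request:
drive_tool --steps '[[[-2,-1.7,-1,0,0,-0.05],[-5,-4.3,-2.5,0,0,-0.15],[-8,-6.9,-4,0,0,-0.25],[-11,-9.5,-5.5,0,0,-0.35],[-14,-12.1,-7,0,0,-0.457],[-17,-14.7,-8.5,0,0,-0.457],[-20,-17.3,-10,0,0,-0.457],[-23,-19.9,-11.5,0,0,-0.457],[-26,-22.5,-13,0,0,-0.457],[-28,-24.5,-14,0,0,-0.457]]]' --gripper 0 --newtons 40

```text
time_s: 1.08
tool_pos: [0.3812, 0.2428, 0.3725]
tcp_rot: [-0.197, 3.134, -0.0]
ft_force: [0.9, 0.1, -0.7]
gripper_width: 0.0001
grasp_force: 0.0
```

Request:
drive_tool --steps '[[[-1.5,-3.5,-1.4,0,0,0],[-3.0,-7,-2.8,0,0,0],[-4.5,-10.5,-4.2,0,0,0],[-6.1,-14.1,-5.6,0,0,0],[-7.7,-17.8,-7.1,0,0,0],[-9.3,-21.5,-8.6,0,0,0],[-10.9,-25.2,-10,0,0,0],[-12.3,-28.5,-11.3,0,0,0],[-13.4,-31.2,-12.3,0,0,0],[-13.9,-32.3,-12.8,0,0,0]]]'

```text
time_s: 1.92
tool_pos: [0.5606, -0.0621, 0.4999]
tcp_rot: [-0.193, 3.134, -0.003]
ft_force: [0.9, 0.7, -0.8]
gripper_width: 0.0
grasp_force: 0.0
```

Run:
```python
from h import *
W=calibration("wrist");im=get_image("wrist");cv2.imwrite("pics/w.png",cv2.cvtColor(im,cv2.COLOR_RGB2BGR))
np.save("W.npy",W,allow_pickle=True);print(W,arm.state()["tool_pos"])
for n,p in dict(tip=(94,0,370),i3=(94,200*np.sin(.3),170+200*np.cos(.3)),h=(-90,93.2,287.5),top=(70,0,410)).items():print(n,proj(T(p,o),W).round(0))
```

```text
{'fx': 332.7909940481067, 'fy': 332.7909940481067, 'cx': 277.6338833472894, 'cy': 208.1263692575639, 'xyz': array([ 0.49002379, -0.07017906,  0.64265768]), 'rotation': array([-0.21652139, -0.23944751,  1.68135561])} [ 0.56120428 -0.06256429  0.50009901]
tip [[194. 309.]]
i3 [[258. 304.]]
h [[292. 105.]]
top [[180. 312.]]
```

View pics/w.png

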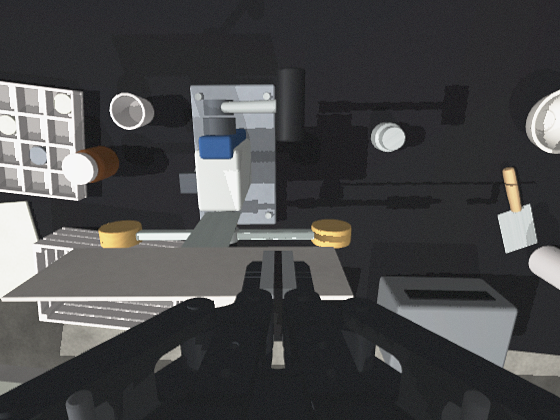

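The wrist view confirms the handle at pixel (290,105), against a predicted (292,105). The fingers hide the index tab, so I'll step 8 cm to the left to see it.

Request:
drive_tool --steps '[[[0,2,0,0,0,0],[0,5,0,0,0,0],[0,7.5,0,0,0,0],[0,8,0,0,0,0],[0,8,0,0,0,0]]]'

```text
time_s: 2.38
tool_pos: [0.5479, 0.023, 0.4993]
tcp_rot: [0.203, -3.135, -0.0]
ft_force: [-0.4, -0.5, -0.1]
gripper_width: -0.0
grasp_force: 0.0
```

Run:
```python
from h import *
W=calibration("wrist");im=get_image("wrist");np.save("W.npy",W,allow_pickle=True)
im=cv2.cvtColor(im,cv2.COLOR_RGB2BGR);cv2.imwrite("pics/w2full.png",im)
for n,p in dict(tip=(94,0,370),i3=(94,200*np.sin(.3),170+200*np.cos(.3)),lim=(94,200*np.sin(.5),170+200*np.cos(.5)),i3top=(94,235*np.sin(.3),170+235*np.cos(.3))).items():print(n,proj(T(p,o),W).round(0))
c=im[230:330,60:260];cv2.imwrite("pics/w2.png",cv2.resize(c,None,fx=4,fy=4,interpolation=cv2.INTER_CUBIC))
```

```text
tip [[101. 311.]]
i3 [[168. 306.]]
lim [[209. 297.]]
i3top [[167. 328.]]
```

View pics/w2.png

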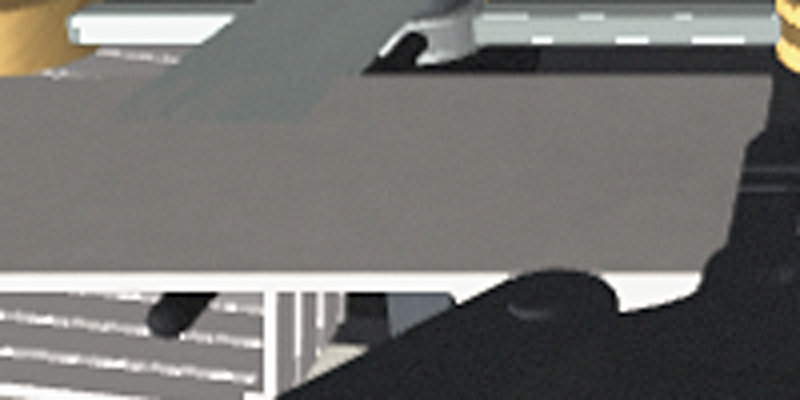

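Run:
```python
from h import *
W=np.load("W.npy",allow_pickle=True).item()
for u,v in((156.75,303.3),(157.5,313.5)):
  for z in(.40,.405,.41,.415):
    w=onz(u,v,W,z)-[o[0],o[1],0];c,s=np.cos(o[2]),np.sin(o[2]);x=c*w[0]+s*w[1];y=-s*w[0]+c*w[1]
    r=np.hypot(y,z-.17);print(u,z,"x",round(x,4),"yleft",round(y,4),"a",round(np.arctan2(y,z-.17)+.006/r,4))
p,e=tri((220+310/5.6,170+66/5.6-2.26),S,(215+(545-448)/5.6,110+90/5.6),D);print(p,e)
s=arm.state()["tool_pos"];print(s,(T((-92,93.2,302.5),o)-s)[0])
```

```text
156.75 0.4 x 0.0665 yleft 0.065 a 0.3006
156.75 0.405 x 0.0634 yleft 0.0671 a 0.3026
156.75 0.41 x 0.0602 yleft 0.0691 a 0.3045
156.75 0.415 x 0.057 yleft 0.0712 a 0.3063
157.5 0.4 x 0.0762 yleft 0.0647 a 0.2993
157.5 0.405 x 0.0729 yleft 0.0668 a 0.3013
157.5 0.41 x 0.0695 yleft 0.0688 a 0.3033
157.5 0.415 x 0.0661 yleft 0.0709 a 0.3052
[ 0.66176137 -0.06986943  0.40979826] 0.030536832112073826
[0.54823413 0.02182079 0.49923851] [-0.0668986  -0.07927151 -0.19673851]
```

Request:
drive_tool --steps '[[[2,-1.5,1,0,0,0],[4.5,-4,4,0,0,0],[6.5,-6,7.5,0,0,0],[7.6,-7,11,0,0,0],[7.6,-7,14,0,0,0],[7.6,-7,16.5,0,0,0],[7.6,-7,18,0,0,0],[7.6,-7,18.5,0,0,0],[7.6,-7,18.7,0,0,0],[7.6,-7,18.7,0,0,0]]]'

```text
time_s: 3.27
tool_pos: [0.4823, -0.0584, 0.3127]
tcp_rot: [-0.197, 3.135, -0.001]
ft_force: [-0.4, -0.6, 0.7]
gripper_width: -0.0001
grasp_force: 0.0
```

Run:
```python
from h import *
s=arm.state();print(s["time_s"],s["tool_pos"],s["tcp_rot"],s["ft_force"],theta(get_image("scene")))
w=s["tool_pos"]-[o[0],o[1],0];c,sn=np.cos(o[2]),np.sin(o[2]);print("tester",c*w[0]+sn*w[1],-sn*w[0]+c*w[1],w[2])
print(R.from_rotvec(s["tcp_rot"]).as_matrix().round(3))
```

```text
3.2667 [ 0.48233773 -0.05838762  0.31270803] [-1.97327417e-01  3.13510219e+00 -8.25786962e-04] [-0.41440909 -0.60556995  0.6665257 ] -0.0006803140631312426
tester -0.09112313282096625 0.09214486950456774 0.3127080311478765
[[-0.992 -0.125  0.   ]
 [-0.125  0.992 -0.001]
 [-0.    -0.001 -1.   ]]
```

Request:
drive_tool --steps '[[[0.1,0.1,0.3,0,0,0],[0.1,0.1,0.6,0,0,0],[0.1,0.1,0.8,0,0,0],[0.1,0.1,0.9,0,0,0],[0.1,0.1,1.0,0,0,0],[0.1,0.1,1.05,0,0,0]]]'

```text
time_s: 3.82
tool_pos: [0.481, -0.0566, 0.3022]
tcp_rot: [-0.198, 3.135, 0.001]
ft_force: [-1.9, 2.4, 5.4]
gripper_width: -0.0
grasp_force: 3.0
```

```bash
cat > plan.py <<'E'
import json,sys
from h import *
LOG="log.json"
def lam_of_z(z,z0): return .9-np.arcsin(np.clip((z-z0+ -0)/150,-1,1))
def deriv_tau(th,w,lam,lamd,s,): return (.1*(2*lam+s-th)+.012*(2*lamd-w))/1.08
def sim(L,f,tend,g=1.,c=.15):
    """L: [(t,lam)]; returns t array, states th,w,s, tau"""
    t=np.arange(L[0][0],tend+1e-9,.004);lam=np.interp(t,*np.array(L).T);ld=np.gradient(lam,.004)
    th=w=s=0.;out=[];I=.0397*f;kg=.048*f
    for a,b in zip(lam,ld):
        tau=(.1*(2*a+s-th)+.012*(2*b-w))/(1+.012/c)
        out.append((th,w,s,tau,a))
        w+=.004*(tau-kg*th)/I;th+=.004*w;s-=.004*tau/c
    return t,np.array(out)
def fit(L,M,c=None):
    M=np.array(M);
    def r(p):
        t,x=sim(L,p[0],M[-1,0],c=p[1]);return np.r_[np.interp(M[:,0],t,x[:,0])-M[:,1],.02*(p[1]-.15)/.05]
    b=min((least_squares(r,[f0,.15],bounds=([.4,.08],[2.2,.3])) for f0 in(.7,1.2)),key=lambda q:q.cost)
    return b.x,r(b.x)[:-1]
def inverse(x0,f,c,th,dt):
    """th: sampled path at dt; x0=(th,w,s,tau,lam) -> lam samples"""
    I=.0397*f;kg=.048*f;w=np.gradient(th,dt);a=np.gradient(w,dt);s,lam=x0[2],x0[4];out=[]
    for k in range(len(th)):
        out.append(lam);tau=I*a[k]+kg*th[k]
        ld=((1+.012/c)*tau-.1*(2*lam+s-th[k])+.012*w[k])/.024
        lam+=dt*ld;s-=dt*tau/c
    return np.array(out)
def quintic(x0,acc0,xf,T,dt):
    A=np.array([[1,1,1],[3,4,5],[6,12,20.]]);p0,v,a=x0[0],x0[1]*T,acc0*T*T
    k=np.linalg.solve(A,[xf-p0-v-a/2,-v-a,-a]);u=np.arange(0,T+dt/2,dt)/T
    return p0+v*u+a/2*u**2+k[0]*u**3+k[1]*u**4+k[2]*u**5
E
python3 - <<'E'
from h import *
for i in range(1):
    s=arm.state();print(s["time_s"],s["tool_pos"],s["ft_force"],theta(get_image("scene")))
E
```

```text
3.8167 [ 0.48096137 -0.05660274  0.30222068] [-1.94134179  2.35403344  5.43993744] 0.0015022440576946516
```

```bash
cat > step.py <<'E'
# usage: step.py target T nrows [f c]
from plan import *
tgt,Tm,n=float(sys.argv[1]),float(sys.argv[2]),int(sys.argv[3])
J=json.load(open(LOG)) if os.path.exists(LOG) else dict(L=[[3.0,0.],[3.65,0.],[3.8167,.004]],M=[],lam=.004)
t0=arm.state()["time_s"];th=theta(get_image("scene"));st=arm.state();t=st["time_s"]
w=st["tool_pos"]-[o[0],o[1],0];c_,s_=np.cos(o[2]),np.sin(o[2]);y=(-s_*w[0]+c_*w[1])*1000;z=w[2]*1000
lm=.9-np.arcsin((z-185)/150)
J["M"].append([t0,th])
L=J["L"]+[[t,J["lam"]]]
if len(sys.argv)>4: f,c=float(sys.argv[4]),float(sys.argv[5]);res=np.zeros(1)
else: (f,c),res=fit(L,J["M"])
tt,x=sim(L,f,t,c=c);x0=x[-1]
bias=np.interp(t0,tt,x[:,0])-th   # model - measured
acc=(x0[3]-.048*f*x0[0])/(.0397*f)
dt=1/240
path=quintic(x0,acc,tgt+bias,Tm,dt);path=np.r_[path,np.full(800,path[-1])]
lam=inverse(x0,f,c,path,dt)
rows=[];lp=J["lam"];F=lambda l:np.array([150*np.cos(.9-l),185+150*np.sin(.9-l)])
for k in range(1,n+1):
    l=max(lam[k*20],0.);d=(F(l)-F(J["lam"]))/10
    rows.append([0,round(float(d[0]),2),round(float(-d[1]),2),0,0,0]);L.append([t+k/12,float(l)])
J["L"]=L;J["lam"]=float(l);json.dump(J,open(LOG,"w"))
print(f"t {t:.2f} theta {th:.4f} w {x0[1]:.3f} f {f:.2f} c {c:.3f} bias {bias:.4f} rms {np.sqrt((res**2).mean()):.4f} lam meas {lm:.3f} cmd {lp:.3f} y {y:.1f} x0err F {st['ft_force'].round(1)}")
print("lam next",lam[20:20*n+1:20].round(3),"max path",path.max().round(3));print(json.dumps(rows))
E
python3 step.py 0.15 2.5 10 1.0 0.15
```

```text
t 3.92 theta 0.0019 w 0.005 f 1.00 c 0.150 bias -0.0015 rms 0.0000 lam meas 0.002 cmd 0.004 y 94.0 x0err F [-1.4  1.6  5.6]
lam next [0.006 0.012 0.018 0.025 0.031 0.038 0.043 0.049 0.054 0.059] max path 0.149
[[0, 0.03, 0.02, 0, 0, 0], [0, 0.09, 0.07, 0, 0, 0], [0, 0.17, 0.14, 0, 0, 0], [0, 0.24, 0.2, 0, 0, 0], [0, 0.32, 0.26, 0, 0, 0], [0, 0.39, 0.32, 0, 0, 0], [0, 0.45, 0.38, 0, 0, 0], [0, 0.52, 0.43, 0, 0, 0], [0, 0.57, 0.48, 0, 0, 0], [0, 0.63, 0.53, 0, 0, 0]]
```

Request:
drive_tool --steps '[[[0,0.03,0.02,0,0,0],[0,0.09,0.07,0,0,0],[0,0.17,0.14,0,0,0],[0,0.24,0.2,0,0,0],[0,0.32,0.26,0,0,0],[0,0.39,0.32,0,0,0],[0,0.45,0.38,0,0,0],[0,0.52,0.43,0,0,0],[0,0.57,0.48,0,0,0],[0,0.63,0.53,0,0,0]]]'

```text
time_s: 4.75
tool_pos: [0.4801, -0.0501, 0.2972]
tcp_rot: [-0.198, 3.135, 0.001]
ft_force: [-2.8, 2.7, 7.1]
gripper_width: -0.0002
grasp_force: 3.7
```

```bash
python3 step.py 0.2 2.5 10 1.0 0.15
```

```text
t 4.80 theta 0.0376 w 0.091 f 1.00 c 0.150 bias -0.0022 rms 0.0000 lam meas 0.055 cmd 0.059 y 100.8 x0err F [-2.3  2.3  6.7]
lam next [0.06  0.064 0.069 0.074 0.08  0.085 0.091 0.097 0.103 0.109] max path 0.198
[[0, 0.02, 0.01, 0, 0, 0], [0, 0.06, 0.05, 0, 0, 0], [0, 0.11, 0.1, 0, 0, 0], [0, 0.17, 0.15, 0, 0, 0], [0, 0.23, 0.21, 0, 0, 0], [0, 0.3, 0.27, 0, 0, 0], [0, 0.36, 0.33, 0, 0, 0], [0, 0.42, 0.39, 0, 0, 0], [0, 0.48, 0.45, 0, 0, 0], [0, 0.55, 0.51, 0, 0, 0]]
```

Request:
drive_tool --steps '[[[0,0.02,0.01,0,0,0],[0,0.06,0.05,0,0,0],[0,0.11,0.1,0,0,0],[0,0.17,0.15,0,0,0],[0,0.23,0.21,0,0,0],[0,0.3,0.27,0,0,0],[0,0.36,0.33,0,0,0],[0,0.42,0.39,0,0,0],[0,0.48,0.45,0,0,0],[0,0.55,0.51,0,0,0]]]'

```text
time_s: 5.63
tool_pos: [0.4794, -0.0441, 0.2923]
tcp_rot: [-0.198, 3.135, 0.003]
ft_force: [-2.4, 4.3, 8.1]
gripper_width: 0.0002
grasp_force: 4.4
```

```bash
python3 step.py 0.22 2 10
```

```text
t 5.68 theta 0.1289 w 0.093 f 0.91 c 0.150 bias -0.0002 rms 0.0009 lam meas 0.104 cmd 0.109 y 106.8 x0err F [-3.   5.1  8.5]
lam next [0.112 0.117 0.124 0.132 0.139 0.146 0.152 0.158 0.164 0.169] max path 0.22
[[0, 0.03, 0.03, 0, 0, 0], [0, 0.09, 0.09, 0, 0, 0], [0, 0.17, 0.17, 0, 0, 0], [0, 0.24, 0.25, 0, 0, 0], [0, 0.32, 0.32, 0, 0, 0], [0, 0.39, 0.4, 0, 0, 0], [0, 0.45, 0.47, 0, 0, 0], [0, 0.52, 0.54, 0, 0, 0], [0, 0.57, 0.6, 0, 0, 0], [0, 0.62, 0.65, 0, 0, 0]]
```

Request:
drive_tool --steps '[[[0,0.03,0.03,0,0,0],[0,0.09,0.09,0,0,0],[0,0.17,0.17,0,0,0],[0,0.24,0.25,0,0,0],[0,0.32,0.32,0,0,0],[0,0.39,0.4,0,0,0],[0,0.45,0.47,0,0,0],[0,0.52,0.54,0,0,0],[0,0.57,0.6,0,0,0],[0,0.62,0.65,0,0,0]]]'

```text
time_s: 6.52
tool_pos: [0.4785, -0.0373, 0.2859]
tcp_rot: [-0.198, 3.135, 0.005]
ft_force: [-3.7, 7.3, 11.5]
gripper_width: -0.0
grasp_force: 5.3
```

```bash
python3 step.py 0.302 2.5 10
```

```text
t 6.57 theta 0.1986 w 0.050 f 0.88 c 0.153 bias -0.0043 rms 0.0029 lam meas 0.163 cmd 0.169 y 113.6 x0err F [-2.9  6.6  9.3]
lam next [0.172 0.178 0.185 0.193 0.201 0.208 0.215 0.222 0.228 0.235] max path 0.298
[[0, 0.03, 0.03, 0, 0, 0], [0, 0.09, 0.1, 0, 0, 0], [0, 0.16, 0.18, 0, 0, 0], [0, 0.24, 0.27, 0, 0, 0], [0, 0.31, 0.36, 0, 0, 0], [0, 0.38, 0.45, 0, 0, 0], [0, 0.45, 0.53, 0, 0, 0], [0, 0.52, 0.61, 0, 0, 0], [0, 0.58, 0.68, 0, 0, 0], [0, 0.63, 0.75, 0, 0, 0]]
```

Request:
drive_tool --steps '[[[0,0.05,0.03,0,0,0],[0,0.13,0.1,0,0,0],[0,0.22,0.18,0,0,0],[0,0.32,0.27,0,0,0],[0,0.41,0.36,0,0,0],[0,0.5,0.45,0,0,0],[0,0.59,0.53,0,0,0],[0,0.68,0.61,0,0,0],[0,0.76,0.68,0,0,0],[0,0.83,0.75,0,0,0]]]'

```text
time_s: 7.4
tool_pos: [0.4774, -0.0296, 0.2781]
tcp_rot: [-0.198, 3.135, 0.003]
ft_force: [-2.7, 5.0, 7.7]
gripper_width: 0.0001
grasp_force: 3.8
```

```bash
sed -i 's/150\*np.cos(.9-l),185/150*np.cos(.9-l)+15*min(l,.7),185/' step.py; python3 step.py 0.302 1.8 10
```

```text
t 7.45 theta 0.2484 w 0.060 f 0.81 c 0.154 bias -0.0066 rms 0.0051 lam meas 0.232 cmd 0.235 y 121.4 x0err F [-1.7  4.6  6.3]
lam next [0.236 0.24  0.244 0.249 0.254 0.259 0.264 0.269 0.273 0.278] max path 0.295
[[0, 0.02, 0.02, 0, 0, 0], [0, 0.06, 0.06, 0, 0, 0], [0, 0.11, 0.12, 0, 0, 0], [0, 0.16, 0.18, 0, 0, 0], [0, 0.21, 0.24, 0, 0, 0], [0, 0.26, 0.3, 0, 0, 0], [0, 0.31, 0.35, 0, 0, 0], [0, 0.36, 0.41, 0, 0, 0], [0, 0.41, 0.46, 0, 0, 0], [0, 0.45, 0.52, 0, 0, 0]]
```

Request:
drive_tool --steps '[[[0,0.02,0.02,0,0,0],[0,0.06,0.06,0,0,0],[0,0.11,0.12,0,0,0],[0,0.16,0.18,0,0,0],[0,0.21,0.24,0,0,0],[0,0.26,0.3,0,0,0],[0,0.31,0.35,0,0,0],[0,0.36,0.41,0,0,0],[0,0.41,0.46,0,0,0],[0,0.45,0.52,0,0,0]]]'

```text
time_s: 8.28
tool_pos: [0.4769, -0.0251, 0.2728]
tcp_rot: [-0.198, 3.135, 0.003]
ft_force: [-2.5, 6.1, 7.4]
gripper_width: 0.0001
grasp_force: 3.9
```

```bash
python3 step.py 0.302 1.5 10; python3 -c "
import json;J=json.load(open('log.json'));print(J['M'])
from plan import *
p,r=fit(J['L'],J['M']);print(p,r.round(4))"
```

```text
t 8.33 theta 0.2985 w 0.028 f 0.78 c 0.156 bias -0.0065 rms 0.0062 lam meas 0.275 cmd 0.278 y 126.0 x0err F [-1.7  5.6  6.6]
lam next [0.279 0.283 0.287 0.291 0.295 0.299 0.304 0.308 0.311 0.315] max path 0.299
[[0, 0.02, 0.02, 0, 0, 0], [0, 0.05, 0.06, 0, 0, 0], [0, 0.09, 0.11, 0, 0, 0], [0, 0.13, 0.16, 0, 0, 0], [0, 0.18, 0.21, 0, 0, 0], [0, 0.22, 0.27, 0, 0, 0], [0, 0.26, 0.32, 0, 0, 0], [0, 0.3, 0.37, 0, 0, 0], [0, 0.34, 0.42, 0, 0, 0], [0, 0.38, 0.46, 0, 0, 0]]
[[3.8667, 0.0019249571848536757], [4.75, 0.03759554018430319], [5.6333, 0.12894833969230815], [6.5167, 0.19859011252635972], [7.4, 0.2483951125182113], [8.2833, 0.2984805773464019]]
[0.77551757 0.15629752] [-0.0013  0.0062  0.0114  0.0035 -0.0008 -0.0066]
```

Request:
drive_tool --steps '[[[0,0.02,0.02,0,0,0],[0,0.04,0.05,0,0,0],[0,0.07,0.09,0,0,0],[0,0.1,0.13,0,0,0],[0,0.14,0.17,0,0,0]]]'

```text
time_s: 8.75
tool_pos: [0.4767, -0.0237, 0.2711]
tcp_rot: [-0.198, 3.135, 0.004]
ft_force: [-2.4, 5.4, 6.9]
gripper_width: -0.0001
grasp_force: 3.8
```

```bash
python3 - <<'E'
import json
J=json.load(open("log.json"));L=J["L"][:-10];t=L[-1][0]
# rows sent: z -0.17cm -> dlam = 1.7/150/cos(.9-.285)
d=.17*10/150/0.815
for k,fr in enumerate((.02,.05,.09,.13,.17)):L.append([t+(k+1)/12,.278+d*fr/.17])
J["L"]=L;J["lam"]=L[-1][1];json.dump(J,open("log.json","w"));print(J["lam"])
# also freer fit: gain of theta, inertia, stiffness
E
cat > fit2.py <<'E'
from plan import *
J=json.load(open(LOG));M=np.array(J["M"])
def r(p):
    t,x=sim([[a,b*p[2]] for a,b in J["L"]],p[0],M[-1,0],c=p[1]);return np.r_[(np.interp(M[:,0],t,x[:,0])-M[:,1])/.003,(p[1]-.15)/.05,(p[2]-1)/.05]
for f0 in(.6,1,1.5):
    b=least_squares(r,[f0,.15,1.],bounds=([.4,.05,.8],[2.2,.5,1.25]));print(b.x.round(3),b.cost.round(2),(b.fun*.003).round(4))
E
python3 step.py 0.302 1.5 5; python3 fit2.py
```

```text
0.2919059304703477
t 8.80 theta 0.3067 w -0.007 f 0.77 c 0.160 bias -0.0052 rms 0.0061 lam meas 0.289 cmd 0.292 y 127.4 x0err F [-2.4  5.   6.9]
lam next [0.295 0.3   0.306 0.311 0.317] max path 0.301
[[0, 0.03, 0.03, 0, 0, 0], [0, 0.08, 0.1, 0, 0, 0], [0, 0.14, 0.17, 0, 0, 0], [0, 0.19, 0.24, 0, 0, 0], [0, 0.24, 0.31, 0, 0, 0]]
[0.864 0.234 0.954] 7.58 [-0.0014  0.003   0.0081  0.0025 -0.0029 -0.0034  0.0005  0.0051 -0.0028]
[0.864 0.234 0.954] 7.58 [-0.0014  0.003   0.0081  0.0025 -0.0029 -0.0034  0.0005  0.0051 -0.0028]
[0.864 0.234 0.954] 7.58 [-0.0014  0.003   0.0081  0.0025 -0.0029 -0.0034  0.0005  0.0051 -0.0028]
```

```bash
python3 - <<'E'
import json
J=json.load(open("log.json"));J["L"]=J["L"][:-5];J["lam"]=J["L"][-1][1];json.dump(J,open("log.json","w"));print(J["L"][-1])
E
cat > fit3.py <<'E'
from plan import *
J=json.load(open(LOG));M=np.array(J["M"])
def r(p):
    t,x=sim([[a+p[2],max(b+p[3],0)] for a,b in J["L"]],p[0],M[-1,0],c=p[1]);return np.r_[(np.interp(M[:,0],t,x[:,0])*p[4]-M[:,1])/.002,(p[1]-.15)/.02,(p[2]-.04)/.05,p[3]/.004,(p[4]-1)/.03]
b=least_squares(r,[.9,.15,.04,-.003,1.],bounds=([.4,.05,-.1,-.02,.9],[2.2,.5,.3,.02,1.1]));print(b.x.round(3),b.cost.round(2),(b.fun*.002)[:-4].round(4))
t,x=sim([[a+b.x[2],max(c+b.x[3],0)] for a,c in J["L"]],b.x[0],M[-1,0]+.05,c=b.x[1]);print(x[-1].round(4))
E
python3 fit3.py
```

```text
[8.8, 0.2919059304703477]
[ 0.695  0.153  0.077 -0.002  0.985] 4.57 [-0.0018 -0.0029  0.0044 -0.0002 -0.0009 -0.0004 -0.0001]
[ 0.3113 -0.0031 -0.1823  0.0087  0.2886]
```

```bash
python3 - <<'E'
s=open("step.py").read()
a=s.index("if len(sys.argv)>4");b=s.index("dt=1/240")
s=s[:a]+'''M=np.array(J["M"])
def SL(p): return [[q+p[2],max(u+p[3],0)] for q,u in L]
def rr(p):
    tt,x=sim(SL(p),p[0],M[-1,0],c=p[1]);wt=np.where(M[:,0]>M[-1,0]-4,.0015,.004)
    return np.r_[(np.interp(M[:,0],tt,x[:,0])*p[4]-M[:,1])/wt,(p[1]-.15)/.02,(p[2]-.05)/.05,(p[3]+.002)/.003,(p[4]-1)/.02]
bb=least_squares(rr,[.7,.153,.07,-.002,.985],bounds=([.4,.05,-.1,-.02,.9],[2.2,.5,.2,.02,1.1]));f,c,lag,l0,gn=bb.x;res=bb.fun[:1]
tt,x=sim(SL(bb.x),f,t+lag,c=c);x0=x[-1]
bias=np.interp(t0,tt,x[:,0])*gn-th
tgt=(tgt+bias*.7)/gn-0;bias=0*bias+bias
acc=(x0[3]-.048*f*x0[0])/(.0397*f)
'''+s[b:].replace("tgt+bias,Tm","tgt,Tm").replace("l=max(lam[k*20],0.)","l=max(lam[k*20]-l0,0.)").replace("rms {np.sqrt((res**2).mean()):.4f}","lag {lag:.3f} l0 {l0:.4f} gn {gn:.3f}")
s=s.replace('J["M"].append([t0,th])','J["M"].append([t0,th]) if not any(abs(m[0]-t0)<.01 for m in J["M"]) else 0')
open("step.py","w").write(s)
E
python3 step.py .304 1.5 8
```

```text
t 8.85 theta 0.3044 w -0.014 f 0.68 c 0.145 bias 0.0013 lag 0.071 l0 -0.0052 gn 0.996 lam meas 0.289 cmd 0.292 y 127.3 x0err F [-3.4  5.9  7.7]
lam next [0.29  0.295 0.302 0.308 0.314 0.318 0.322 0.325] max path 0.306
[[0, 0.03, 0.04, 0, 0, 0], [0, 0.09, 0.11, 0, 0, 0], [0, 0.15, 0.19, 0, 0, 0], [0, 0.21, 0.27, 0, 0, 0], [0, 0.27, 0.34, 0, 0, 0], [0, 0.31, 0.39, 0, 0, 0], [0, 0.35, 0.44, 0, 0, 0], [0, 0.38, 0.48, 0, 0, 0]]
```

Request:
drive_tool --steps '[[[0,0.03,0.04,0,0,0],[0,0.09,0.11,0,0,0],[0,0.15,0.19,0,0,0],[0,0.21,0.27,0,0,0],[0,0.27,0.34,0,0,0],[0,0.31,0.39,0,0,0],[0,0.35,0.44,0,0,0],[0,0.38,0.48,0,0,0]]]'

```text
time_s: 9.52
tool_pos: [0.4762, -0.0199, 0.2662]
tcp_rot: [-0.198, 3.135, 0.004]
ft_force: [-3.2, 5.9, 7.6]
gripper_width: -0.0001
grasp_force: 3.7
```

```bash
python3 step.py .304 1.5 8
python3 - <<'E'
from h import *
im=get_image("scene");im=cv2.cvtColor(im,cv2.COLOR_RGB2BGR);a=im[180:260,240:320];a=(255*(a/255.)**.5).astype(np.uint8)
cv2.imwrite("pics/e.png",cv2.resize(a,None,fx=7,fy=7,interpolation=cv2.INTER_CUBIC))
E
```

```text
t 9.57 theta 0.2912 w 0.007 f 0.65 c 0.128 bias 0.0020 lag 0.109 l0 -0.0033 gn 1.012 lam meas 0.328 cmd 0.331 y 131.2 x0err F [-1.9  4.9  6.2]
lam next [0.328 0.331 0.333 0.337 0.34  0.343 0.346 0.349] max path 0.302
[[0, 0.01, 0.01, 0, 0, 0], [0, 0.03, 0.04, 0, 0, 0], [0, 0.06, 0.08, 0, 0, 0], [0, 0.09, 0.12, 0, 0, 0], [0, 0.12, 0.16, 0, 0, 0], [0, 0.15, 0.2, 0, 0, 0], [0, 0.18, 0.24, 0, 0, 0], [0, 0.21, 0.28, 0, 0, 0]]
```

View pics/e.png

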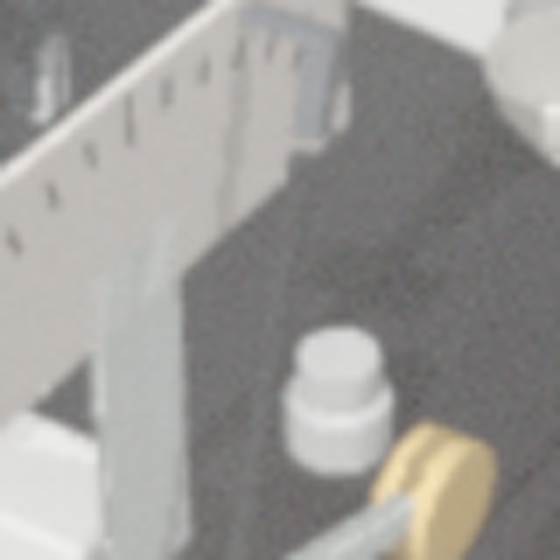

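The crop shows the pointer tip at about (297,155), just left of and below the tab, whose lower end is at about (315,145). I'll check the pixel values.

Run:
```python
import cv2,json,numpy as np
e=cv2.resize(cv2.imread("pics/e.png"),(80,80),interpolation=cv2.INTER_AREA).astype(int)
d=e[8:28,36:54];np.set_printoptions(linewidth=200)
print("gray rows188.. cols276..");print("     ",np.arange(276,294))
for i,r in enumerate(d.mean(2).astype(int)):print(188+i,r)
print("blue-red");
for i,r in enumerate((d[...,0]-d[...,2])):print(188+i,r)
```

```text
gray rows188.. cols276..
      [276 277 278 279 280 281 282 283 284 285 286 287 288 289 290 291 292 293]
188 [184 180 171 183 184 175 156 163 167 166 162 148 133 127 122 122 122 121]
189 [184 184 181 184 183 173 162 165 166 165 160 144 135 129 124 122 119 120]
190 [184 185 184 185 183 178 171 168 166 166 159 142 137 133 124 119 118 121]
191 [184 186 186 186 184 182 176 168 166 166 156 141 140 139 123 122 119 122]
192 [185 187 185 187 184 182 175 168 168 167 155 143 152 155 129 119 118 121]
193 [184 186 186 185 185 183 174 167 168 166 154 149 163 162 131 120 119 123]
194 [184 186 185 184 186 183 172 167 166 162 152 151 169 164 132 122 120 119]
195 [185 186 185 184 184 181 170 168 167 161 144 152 170 165 133 122 118 118]
196 [184 185 185 186 185 180 169 165 165 159 144 157 176 166 131 119 119 119]
197 [185 185 186 185 185 180 169 165 164 157 144 160 175 158 126 117 121 118]
198 [186 185 185 186 182 176 168 165 165 156 144 151 156 139 121 119 118 118]
199 [184 185 185 184 184 180 173 168 168 160 152 139 132 124 119 119 121 120]
200 [186 184 186 185 185 181 178 177 176 170 150 129 123 11
[... 1073 characters left out ...]
 -5  0  3  4  3 -1 -3 -6 -5 -2  0 -1 -1]
197 [-7 -8 -7 -7 -6 -5  2  4  5  2  2 -3 -6 -5 -3  0  0 -2]
198 [-8 -8 -7 -6 -7 -4  2  4  3  2  0 -4 -6 -3 -2 -2 -1  1]
199 [-7 -6 -6 -6 -7 -7 -3 -1  0  0 -1 -3 -6 -3 -1 -1  0 -2]
200 [-8 -6 -6 -7 -6 -6 -5 -4 -4 -5 -4 -2 -1 -3  0 -1 -1 -1]
201 [-7 -7 -7 -6 -6 -5 -6 -5 -5 -5 -4 -2  0 -2 -3 -3 -1 -1]
202 [-6 -7 -7 -7 -6 -3 -2 -3 -4 -2 -1 -2 -3 -2 -1 -2  0  0]
203 [-7 -6 -7 -7 -7 -3 -1 -1 -1  0 -1 -2 -3 -3  0 -2 -1 -1]
204 [-7 -6 -7 -7 -6 -4 -1 -1 -1 -2 -2 -2 -2 -2 -1 -1 -1  0]
205 [-7 -6 -7 -6 -7 -4 -1 -2  0  0 -2 -1 -1 -2  0 -1 -1  1]
206 [-7 -6 -5 -5 -4 -4  0 -2  0  0 -2 -2  0  0  0  0  0 -1]
207 [-7 -6 -5 -4 -2 -1 -2 -3 -1  0 -2 -1 -1 -1 -2 -2 -2  0]
```

```bash
python3 - <<'E'
import json
J=json.load(open("log.json"));J["L"]=J["L"][:-8];J["lam"]=J["L"][-1][1];json.dump(J,open("log.json","w"))
E
python3 step.py .305 1.2 7
```

```text
t 9.67 theta 0.2935 w 0.007 f 0.65 c 0.128 bias -0.0000 lag 0.108 l0 -0.0033 gn 1.012 lam meas 0.328 cmd 0.331 y 131.1 x0err F [-2.2  4.4  5.8]
lam next [0.329 0.333 0.337 0.341 0.345 0.348 0.351] max path 0.301
[[0, 0.02, 0.02, 0, 0, 0], [0, 0.05, 0.07, 0, 0, 0], [0, 0.09, 0.12, 0, 0, 0], [0, 0.13, 0.17, 0, 0, 0], [0, 0.17, 0.22, 0, 0, 0], [0, 0.2, 0.27, 0, 0, 0], [0, 0.22, 0.3, 0, 0, 0]]
```

Request:
drive_tool --steps '[[[0,0.02,0.02,0,0,0],[0,0.05,0.07,0,0,0],[0,0.09,0.12,0,0,0],[0,0.13,0.17,0,0,0],[0,0.17,0.22,0,0,0],[0,0.2,0.27,0,0,0],[0,0.22,0.3,0,0,0]]]'

```text
time_s: 10.25
tool_pos: [0.4759, -0.0177, 0.2632]
tcp_rot: [-0.198, 3.135, 0.004]
ft_force: [-3.0, 5.5, 7.3]
gripper_width: -0.0006
grasp_force: 3.7
```

```bash
python3 step.py .305 1.2 7
```

```text
t 10.30 theta 0.2948 w 0.011 f 0.68 c 0.131 bias 0.0018 lag 0.112 l0 0.0001 gn 1.016 lam meas 0.352 cmd 0.354 y 133.4 x0err F [-2.1  5.8  5.7]
lam next [0.356 0.36  0.364 0.369 0.373 0.376 0.38 ] max path 0.302
[[0, 0.02, 0.02, 0, 0, 0], [0, 0.05, 0.07, 0, 0, 0], [0, 0.09, 0.13, 0, 0, 0], [0, 0.13, 0.18, 0, 0, 0], [0, 0.17, 0.23, 0, 0, 0], [0, 0.2, 0.28, 0, 0, 0], [0, 0.23, 0.32, 0, 0, 0]]
```

Request:
drive_tool --steps '[[[0,0.02,0.02,0,0,0],[0,0.05,0.07,0,0,0],[0,0.09,0.13,0,0,0],[0,0.13,0.18,0,0,0],[0,0.17,0.23,0,0,0],[0,0.2,0.28,0,0,0],[0,0.23,0.32,0,0,0]]]'

```text
time_s: 10.88
tool_pos: [0.4756, -0.0154, 0.26]
tcp_rot: [-0.198, 3.135, 0.004]
ft_force: [-2.9, 5.1, 6.2]
gripper_width: -0.0002
grasp_force: 3.6
```

```bash
python3 step.py .305 1.2 9
```

```text
t 10.93 theta 0.3049 w 0.007 f 0.68 c 0.133 bias -0.0013 lag 0.108 l0 0.0001 gn 1.011 lam meas 0.377 cmd 0.380 y 135.7 x0err F [-2.   6.2  7.3]
lam next [0.381 0.384 0.387 0.391 0.394 0.398 0.402 0.405 0.408] max path 0.302
[[0, 0.01, 0.02, 0, 0, 0], [0, 0.04, 0.05, 0, 0, 0], [0, 0.07, 0.1, 0, 0, 0], [0, 0.1, 0.14, 0, 0, 0], [0, 0.13, 0.19, 0, 0, 0], [0, 0.16, 0.24, 0, 0, 0], [0, 0.19, 0.29, 0, 0, 0], [0, 0.22, 0.33, 0, 0, 0], [0, 0.25, 0.38, 0, 0, 0]]
```

Request:
drive_tool --steps '[[[0,0.01,0.02,0,0,0],[0,0.04,0.05,0,0,0],[0,0.07,0.1,0,0,0],[0,0.1,0.14,0,0,0],[0,0.13,0.19,0,0,0],[0,0.16,0.24,0,0,0],[0,0.19,0.29,0,0,0],[0,0.22,0.33,0,0,0],[0,0.25,0.38,0,0,0]]]'

```text
time_s: 11.68
tool_pos: [0.4753, -0.0129, 0.2562]
tcp_rot: [-0.198, 3.135, 0.004]
ft_force: [-2.2, 5.6, 6.6]
gripper_width: 0.0004
grasp_force: 3.6
```

```bash
python3 step.py .305 1.2 10
```

```text
t 11.73 theta 0.3062 w -0.003 f 0.69 c 0.137 bias -0.0006 lag 0.102 l0 0.0000 gn 1.010 lam meas 0.406 cmd 0.408 y 138.2 x0err F [-2.8  5.6  5.5]
lam next [0.41  0.414 0.418 0.422 0.426 0.429 0.432 0.435 0.438 0.44 ] max path 0.302
[[0, 0.02, 0.02, 0, 0, 0], [0, 0.05, 0.07, 0, 0, 0], [0, 0.08, 0.13, 0, 0, 0], [0, 0.12, 0.18, 0, 0, 0], [0, 0.15, 0.23, 0, 0, 0], [0, 0.18, 0.28, 0, 0, 0], [0, 0.2, 0.32, 0, 0, 0], [0, 0.23, 0.36, 0, 0, 0], [0, 0.25, 0.39, 0, 0, 0], [0, 0.27, 0.43, 0, 0, 0]]
```

Request:
drive_tool --steps '[[[0,0.02,0.02,0,0,0],[0,0.05,0.07,0,0,0],[0,0.08,0.13,0,0,0],[0,0.12,0.18,0,0,0],[0,0.15,0.23,0,0,0],[0,0.18,0.28,0,0,0],[0,0.2,0.32,0,0,0],[0,0.23,0.36,0,0,0],[0,0.25,0.39,0,0,0],[0,0.27,0.43,0,0,0]]]'

```text
time_s: 12.57
tool_pos: [0.4749, -0.0103, 0.2518]
tcp_rot: [0.198, -3.135, -0.004]
ft_force: [-2.0, 5.2, 4.8]
gripper_width: -0.0002
grasp_force: 3.5
```

```bash
python3 step.py .305 1.2 10
```

```text
t 12.62 theta 0.3072 w 0.001 f 0.72 c 0.145 bias -0.0016 lag 0.098 l0 0.0001 gn 1.006 lam meas 0.439 cmd 0.440 y 140.8 x0err F [-2.2  5.4  5.2]
lam next [0.442 0.444 0.448 0.452 0.455 0.459 0.462 0.465 0.468 0.471] max path 0.304
[[0, 0.01, 0.02, 0, 0, 0], [0, 0.03, 0.06, 0, 0, 0], [0, 0.06, 0.1, 0, 0, 0], [0, 0.09, 0.15, 0, 0, 0], [0, 0.12, 0.2, 0, 0, 0], [0, 0.15, 0.25, 0, 0, 0], [0, 0.17, 0.29, 0, 0, 0], [0, 0.2, 0.33, 0, 0, 0], [0, 0.22, 0.37, 0, 0, 0], [0, 0.24, 0.41, 0, 0, 0]]
```

Request:
drive_tool --steps '[[[0,0.01,0.02,0,0,0],[0,0.03,0.06,0,0,0],[0,0.06,0.1,0,0,0],[0,0.09,0.15,0,0,0],[0,0.12,0.2,0,0,0],[0,0.15,0.25,0,0,0],[0,0.17,0.29,0,0,0],[0,0.2,0.33,0,0,0],[0,0.22,0.37,0,0,0],[0,0.24,0.41,0,0,0]]]'

```text
time_s: 13.45
tool_pos: [0.4746, -0.008, 0.2476]
tcp_rot: [0.198, -3.135, -0.004]
ft_force: [-1.9, 5.4, 7.1]
gripper_width: -0.0001
grasp_force: 3.4
```

```bash
python3 step.py .305 1.2 10
```

```text
t 13.50 theta 0.3054 w -0.002 f 0.73 c 0.150 bias -0.0005 lag 0.068 l0 -0.0017 gn 1.000 lam meas 0.470 cmd 0.471 y 143.2 x0err F [-2.4  5.1  5.6]
lam next [0.471 0.474 0.478 0.482 0.485 0.489 0.492 0.495 0.497 0.5  ] max path 0.305
[[0, 0.01, 0.02, 0, 0, 0], [0, 0.04, 0.07, 0, 0, 0], [0, 0.07, 0.12, 0, 0, 0], [0, 0.1, 0.17, 0, 0, 0], [0, 0.13, 0.22, 0, 0, 0], [0, 0.15, 0.27, 0, 0, 0], [0, 0.17, 0.31, 0, 0, 0], [0, 0.19, 0.35, 0, 0, 0], [0, 0.21, 0.39, 0, 0, 0], [0, 0.23, 0.42, 0, 0, 0]]
```

Request:
drive_tool --steps '[[[0,0.01,0.02,0,0,0],[0,0.04,0.07,0,0,0],[0,0.07,0.12,0,0,0],[0,0.1,0.17,0,0,0],[0,0.13,0.22,0,0,0],[0,0.15,0.27,0,0,0],[0,0.17,0.31,0,0,0],[0,0.19,0.35,0,0,0],[0,0.21,0.39,0,0,0],[0,0.23,0.42,0,0,0]]]'

```text
time_s: 14.33
tool_pos: [0.4743, -0.0057, 0.2434]
tcp_rot: [0.198, -3.135, -0.003]
ft_force: [-2.4, 4.9, 4.6]
gripper_width: -0.0002
grasp_force: 3.3
```

```bash
python3 step.py .305 1.2 10
```

```text
t 14.38 theta 0.3029 w 0.000 f 0.70 c 0.142 bias 0.0006 lag 0.074 l0 -0.0022 gn 1.002 lam meas 0.501 cmd 0.501 y 145.5 x0err F [-2.4  5.2  4.4]
lam next [0.501 0.505 0.509 0.513 0.517 0.52  0.523 0.526 0.529 0.531] max path 0.305
[[0, 0.01, 0.02, 0, 0, 0], [0, 0.04, 0.07, 0, 0, 0], [0, 0.07, 0.13, 0, 0, 0], [0, 0.1, 0.19, 0, 0, 0], [0, 0.13, 0.24, 0, 0, 0], [0, 0.15, 0.29, 0, 0, 0], [0, 0.17, 0.34, 0, 0, 0], [0, 0.19, 0.37, 0, 0, 0], [0, 0.21, 0.41, 0, 0, 0], [0, 0.23, 0.44, 0, 0, 0]]
```

Request:
drive_tool --steps '[[[0,0.01,0.02,0,0,0],[0,0.04,0.07,0,0,0],[0,0.07,0.13,0,0,0],[0,0.1,0.19,0,0,0],[0,0.13,0.24,0,0,0],[0,0.15,0.29,0,0,0],[0,0.17,0.34,0,0,0],[0,0.19,0.37,0,0,0],[0,0.21,0.41,0,0,0],[0,0.23,0.44,0,0,0]]]'

```text
time_s: 15.22
tool_pos: [0.4741, -0.0035, 0.239]
tcp_rot: [0.198, -3.135, -0.003]
ft_force: [-1.7, 3.9, 5.2]
gripper_width: -0.0005
grasp_force: 3.1
```

```bash
python3 step.py .305 1.2 10
```

```text
t 15.27 theta 0.3032 w 0.002 f 0.69 c 0.139 bias 0.0007 lag 0.077 l0 -0.0022 gn 1.002 lam meas 0.532 cmd 0.533 y 147.7 x0err F [-2.1  4.8  4.6]
lam next [0.533 0.536 0.54  0.544 0.548 0.552 0.555 0.558 0.561 0.563] max path 0.305
[[0, 0.01, 0.02, 0, 0, 0], [0, 0.04, 0.07, 0, 0, 0], [0, 0.06, 0.13, 0, 0, 0], [0, 0.09, 0.19, 0, 0, 0], [0, 0.12, 0.24, 0, 0, 0], [0, 0.14, 0.29, 0, 0, 0], [0, 0.16, 0.34, 0, 0, 0], [0, 0.18, 0.38, 0, 0, 0], [0, 0.2, 0.42, 0, 0, 0], [0, 0.21, 0.45, 0, 0, 0]]
```

Request:
drive_tool --steps '[[[0,0.01,0.02,0,0,0],[0,0.04,0.07,0,0,0],[0,0.06,0.13,0,0,0],[0,0.09,0.19,0,0,0],[0,0.12,0.24,0,0,0],[0,0.14,0.29,0,0,0],[0,0.16,0.34,0,0,0],[0,0.18,0.38,0,0,0],[0,0.2,0.42,0,0,0],[0,0.21,0.45,0,0,0]]]'

```text
time_s: 16.1
tool_pos: [0.4738, -0.0015, 0.2344]
tcp_rot: [0.198, -3.135, -0.003]
ft_force: [-1.2, 4.9, 5.6]
gripper_width: -0.0001
grasp_force: 3.2
```

```bash
python3 step.py .305 1.2 10
```

```text
t 16.15 theta 0.3037 w 0.001 f 0.69 c 0.139 bias 0.0008 lag 0.083 l0 -0.0020 gn 1.005 lam meas 0.565 cmd 0.565 y 149.7 x0err F [-2.2  3.5  3.8]
lam next [0.565 0.569 0.573 0.577 0.581 0.584 0.587 0.59  0.593 0.595] max path 0.304
[[0, 0.01, 0.02, 0, 0, 0], [0, 0.03, 0.07, 0, 0, 0], [0, 0.06, 0.13, 0, 0, 0], [0, 0.08, 0.19, 0, 0, 0], [0, 0.11, 0.24, 0, 0, 0], [0, 0.13, 0.29, 0, 0, 0], [0, 0.15, 0.34, 0, 0, 0], [0, 0.17, 0.38, 0, 0, 0], [0, 0.18, 0.42, 0, 0, 0], [0, 0.2, 0.46, 0, 0, 0]]
```

Request:
drive_tool --steps '[[[0,0.01,0.02,0,0,0],[0,0.02,0.07,0,0,0],[0,0.04,0.13,0,0,0],[0,0.06,0.19,0,0,0],[0,0.08,0.24,0,0,0],[0,0.1,0.29,0,0,0],[0,0.11,0.34,0,0,0],[0,0.12,0.38,0,0,0],[0,0.13,0.42,0,0,0],[0,0.14,0.46,0,0,0]]]'

```text
time_s: 16.98
tool_pos: [0.4736, 0.0003, 0.2299]
tcp_rot: [0.198, -3.135, -0.004]
ft_force: [-2.4, 7.3, 7.2]
gripper_width: -0.0002
grasp_force: 3.8
```

```bash
sed -i 's/15\*min(l,.7)/15*min(l,.565)/' step.py; python3 step.py .305 1.2 10
```

```text
t 17.03 theta 0.3024 w 0.001 f 0.68 c 0.137 bias 0.0015 lag 0.085 l0 -0.0020 gn 1.004 lam meas 0.597 cmd 0.597 y 151.5 x0err F [-2.4  6.4  6. ]
lam next [0.597 0.601 0.605 0.609 0.613 0.617 0.62  0.623 0.625 0.628] max path 0.305
[[0, 0.01, 0.03, 0, 0, 0], [0, 0.02, 0.08, 0, 0, 0], [0, 0.04, 0.14, 0, 0, 0], [0, 0.06, 0.2, 0, 0, 0], [0, 0.08, 0.26, 0, 0, 0], [0, 0.09, 0.31, 0, 0, 0], [0, 0.11, 0.35, 0, 0, 0], [0, 0.12, 0.39, 0, 0, 0], [0, 0.13, 0.43, 0, 0, 0], [0, 0.14, 0.47, 0, 0, 0]]
```

Request:
drive_tool --steps '[[[0,0.02,0.03,0,0,0],[0,0.04,0.08,0,0,0],[0,0.06,0.14,0,0,0],[0,0.08,0.2,0,0,0],[0,0.11,0.26,0,0,0],[0,0.13,0.31,0,0,0],[0,0.15,0.35,0,0,0],[0,0.17,0.39,0,0,0],[0,0.19,0.43,0,0,0],[0,0.2,0.47,0,0,0]]]'

```text
time_s: 17.87
tool_pos: [0.4733, 0.0021, 0.2251]
tcp_rot: [0.198, -3.135, -0.004]
ft_force: [-1.7, 6.0, 5.0]
gripper_width: -0.0003
grasp_force: 3.5
```

```bash
sed -i 's/15\*min(l,.565)/15*min(l,.9)/' step.py; python3 step.py .305 1.2 10
```

```text
t 17.92 theta 0.3034 w 0.002 f 0.68 c 0.138 bias 0.0011 lag 0.085 l0 -0.0019 gn 1.006 lam meas 0.630 cmd 0.630 y 153.4 x0err F [-2.   5.9  4.2]
lam next [0.63  0.633 0.637 0.641 0.645 0.649 0.652 0.655 0.658 0.66 ] max path 0.304
[[0, 0.01, 0.02, 0, 0, 0], [0, 0.03, 0.07, 0, 0, 0], [0, 0.05, 0.13, 0, 0, 0], [0, 0.07, 0.19, 0, 0, 0], [0, 0.09, 0.25, 0, 0, 0], [0, 0.11, 0.3, 0, 0, 0], [0, 0.13, 0.35, 0, 0, 0], [0, 0.14, 0.39, 0, 0, 0], [0, 0.16, 0.43, 0, 0, 0], [0, 0.17, 0.47, 0, 0, 0]]
```

Request:
drive_tool --steps '[[[0,0.01,0.02,0,0,0],[0,0.02,0.07,0,0,0],[0,0.04,0.13,0,0,0],[0,0.05,0.19,0,0,0],[0,0.07,0.25,0,0,0],[0,0.09,0.3,0,0,0],[0,0.1,0.35,0,0,0],[0,0.11,0.39,0,0,0],[0,0.12,0.43,0,0,0],[0,0.14,0.47,0,0,0]]]'

```text
time_s: 18.75
tool_pos: [0.4731, 0.0037, 0.2204]
tcp_rot: [0.198, -3.135, -0.004]
ft_force: [-1.8, 6.0, 5.1]
gripper_width: 0.0001
grasp_force: 3.6
```

```bash
python3 step.py .305 1.2 10
```

```text
t 18.80 theta 0.3066 w 0.001 f 0.69 c 0.139 bias -0.0013 lag 0.085 l0 -0.0018 gn 1.006 lam meas 0.662 cmd 0.662 y 154.9 x0err F [-1.9  6.8  4.8]
lam next [0.662 0.665 0.669 0.672 0.676 0.68  0.683 0.686 0.689 0.692] max path 0.304
[[0, 0.01, 0.02, 0, 0, 0], [0, 0.02, 0.07, 0, 0, 0], [0, 0.04, 0.12, 0, 0, 0], [0, 0.06, 0.18, 0, 0, 0], [0, 0.08, 0.23, 0, 0, 0], [0, 0.09, 0.28, 0, 0, 0], [0, 0.11, 0.33, 0, 0, 0], [0, 0.12, 0.37, 0, 0, 0], [0, 0.14, 0.42, 0, 0, 0], [0, 0.15, 0.46, 0, 0, 0]]
```

Request:
drive_tool --steps '[[[0,0.01,0.02,0,0,0],[0,0.02,0.07,0,0,0],[0,0.03,0.12,0,0,0],[0,0.05,0.18,0,0,0],[0,0.06,0.23,0,0,0],[0,0.07,0.28,0,0,0],[0,0.09,0.33,0,0,0],[0,0.1,0.37,0,0,0],[0,0.11,0.42,0,0,0],[0,0.12,0.46,0,0,0]]]'

```text
time_s: 19.63
tool_pos: [0.4729, 0.0051, 0.2157]
tcp_rot: [0.197, -3.135, -0.005]
ft_force: [-2.2, 7.2, 4.3]
gripper_width: 0.0
grasp_force: 3.9
```

```bash
python3 step.py .305 1.2 10
```

```text
t 19.68 theta 0.3032 w -0.001 f 0.69 c 0.138 bias 0.0006 lag 0.084 l0 -0.0018 gn 1.006 lam meas 0.694 cmd 0.693 y 156.3 x0err F [-2.3  8.   4.8]
lam next [0.693 0.697 0.701 0.706 0.709 0.713 0.716 0.719 0.721 0.723] max path 0.304
[[0, 0.01, 0.03, 0, 0, 0], [0, 0.02, 0.08, 0, 0, 0], [0, 0.04, 0.14, 0, 0, 0], [0, 0.06, 0.2, 0, 0, 0], [0, 0.08, 0.26, 0, 0, 0], [0, 0.09, 0.31, 0, 0, 0], [0, 0.11, 0.36, 0, 0, 0], [0, 0.12, 0.4, 0, 0, 0], [0, 0.13, 0.43, 0, 0, 0], [0, 0.14, 0.47, 0, 0, 0]]
```

```bash
cat > ret.py <<'E'
from plan import *
J=json.load(open(LOG));J["L"]=J["L"][:-10];L=J["L"];t=L[-1][0];l0=L[-1][1];f,c=.69,.138
def prof(n): u=np.arange(1,n+1)/n;return l0*(1-(10*u**3-15*u**4+6*u**5))
for n in(90,120,140):
    LL=L+[[t+(k+1)/12,v] for k,v in enumerate(prof(n))]
    LL.append([t+60,0.]);tt,x=sim(LL,f,t+36,c=c)
    print(n,"min",x[:,0].min().round(3),"max lam rate",(l0*1.875/(n/12)).__round__(3),[(s,x[np.searchsorted(tt,t+s),:2].round(4).tolist()) for s in(n/12,n/12+4,n/12+8,n/12+12,n/12+16,n/12+20)])
n=100;p=np.r_[l0,prof(n)];off=9.5-13*(l0-p);Y=150*np.cos(.9-p)+off;Z=185+150*np.sin(.9-p)
for a in range(0,n,10):
    print([[0,round((Y[k]-Y[a])/10,2),round(-(Z[k]-Z[a])/10,2),0,0,0] for k in range(a+1,a+11)])
E
python3 ret.py
```

```text
90 min -0.586 max lam rate 0.173 [(7.5, [-0.4905, 0.1123]), (11.5, [-0.2278, 0.0439]), (15.5, [-0.1105, 0.0193]), (19.5, [-0.0533, 0.0098]), (23.5, [-0.0256, 0.0047]), (27.5, [-0.0123, 0.0022])]
120 min -0.527 max lam rate 0.13 [(10.0, [-0.4091, 0.0855]), (14.0, [-0.1935, 0.0361]), (18.0, [-0.0935, 0.0167]), (22.0, [-0.045, 0.0083]), (26.0, [-0.0216, 0.004]), (30.0, [-0.0104, 0.0019])]
140 min -0.495 max lam rate 0.111 [(11.666666666666666, [-0.3644, 0.0739]), (15.666666666666666, [-0.1732, 0.0321]), (19.666666666666664, [-0.0836, 0.0151]), (23.666666666666664, [-0.0402, 0.0074]), (27.666666666666664, [-0.0193, 0.0035]), (31.666666666666664, [-0.0093, 0.0017])]
[[0, np.float64(-0.0), np.float64(-0.0), 0, 0, 0], [0, np.float64(-0.0), np.float64(-0.0), 0, 0, 0], [0, np.float64(-0.0), np.float64(-0.0), 0, 0, 0], [0, np.float64(-0.0), np.float64(-0.01), 0, 0, 0], [0, np.float64(-0.0), np.float64(-0.01), 0, 0, 0], [0, np.float64(-0.01), np.float64(-0.02), 0, 0, 0], [0, np.float64(-0.01), np.float64(-0.03), 0, 0, 0], [0, np.float64(-0.01), np.float64(-0.05), 0, 0, 0], [0, np.float64(-0.02)
[... 4057 characters left out ...]
oat64(-0.27), 0, 0, 0], [0, np.float64(-0.39), np.float64(-0.29), 0, 0, 0], [0, np.float64(-0.42), np.float64(-0.31), 0, 0, 0], [0, np.float64(-0.44), np.float64(-0.33), 0, 0, 0]]
[[0, np.float64(-0.02), np.float64(-0.01), 0, 0, 0], [0, np.float64(-0.04), np.float64(-0.03), 0, 0, 0], [0, np.float64(-0.05), np.float64(-0.04), 0, 0, 0], [0, np.float64(-0.06), np.float64(-0.04), 0, 0, 0], [0, np.float64(-0.07), np.float64(-0.05), 0, 0, 0], [0, np.float64(-0.07), np.float64(-0.05), 0, 0, 0], [0, np.float64(-0.07), np.float64(-0.05), 0, 0, 0], [0, np.float64(-0.08), np.float64(-0.06), 0, 0, 0], [0, np.float64(-0.08), np.float64(-0.06), 0, 0, 0], [0, np.float64(-0.08), np.float64(-0.06), 0, 0, 0]]
```

Request:
drive_tool --steps '[[[0,0,-0.02,0,0,0],[0,-0.01,-0.04,0,0,0],[0,-0.02,-0.06,0,0,0],[0,-0.03,-0.09,0,0,0]]]'

```text
time_s: 20.02
tool_pos: [0.473, 0.0048, 0.2167]
tcp_rot: [0.198, -3.135, -0.005]
ft_force: [-1.9, 8.0, 4.7]
gripper_width: 0.0001
grasp_force: 3.8
```

Request:
drive_tool --steps '[[[0,-0.01,-0.03,0,0,0],[0,-0.02,-0.06,0,0,0],[0,-0.03,-0.09,0,0,0],[0,-0.04,-0.14,0,0,0],[0,-0.06,-0.18,0,0,0],[0,-0.07,-0.24,0,0,0],[0,-0.09,-0.29,0,0,0],[0,-0.11,-0.36,0,0,0],[0,-0.14,-0.43,0,0,0],[0,-0.16,-0.5,0,0,0]]]'

```text
time_s: 20.85
tool_pos: [0.4732, 0.0032, 0.2217]
tcp_rot: [0.198, -3.135, -0.005]
ft_force: [-2.0, 7.3, 5.3]
gripper_width: 0.0
grasp_force: 3.7
```

Request:
drive_tool --steps '[[[0,-0.03,-0.08,0,0,0],[0,-0.06,-0.17,0,0,0],[0,-0.09,-0.26,0,0,0],[0,-0.13,-0.36,0,0,0],[0,-0.16,-0.46,0,0,0],[0,-0.21,-0.57,0,0,0],[0,-0.25,-0.68,0,0,0],[0,-0.3,-0.8,0,0,0],[0,-0.35,-0.92,0,0,0],[0,-0.4,-1.05,0,0,0]]]'

```text
time_s: 21.68
tool_pos: [0.4737, -0.0007, 0.2323]
tcp_rot: [0.198, -3.135, -0.005]
ft_force: [-1.6, 7.3, 6.4]
gripper_width: -0.0
grasp_force: 3.8
```

Request:
drive_tool --steps '[[[0,-0.06,-0.13,0,0,0],[0,-0.12,-0.27,0,0,0],[0,-0.18,-0.41,0,0,0],[0,-0.25,-0.56,0,0,0],[0,-0.32,-0.71,0,0,0],[0,-0.39,-0.86,0,0,0],[0,-0.47,-1.01,0,0,0],[0,-0.55,-1.17,0,0,0],[0,-0.64,-1.33,0,0,0],[0,-0.72,-1.49,0,0,0]]]'

```text
time_s: 22.52
tool_pos: [0.4746, -0.0079, 0.2473]
tcp_rot: [0.198, -3.135, -0.005]
ft_force: [-2.0, 6.8, 7.7]
gripper_width: 0.0001
grasp_force: 3.8
```

Force is steady and contact holds; continuing the rise.

Request:
drive_tool --steps '[[[0,-0.09,-0.16,0,0,0],[0,-0.19,-0.33,0,0,0],[0,-0.29,-0.5,0,0,0],[0,-0.39,-0.67,0,0,0],[0,-0.49,-0.83,0,0,0],[0,-0.6,-1.0,0,0,0],[0,-0.71,-1.17,0,0,0],[0,-0.82,-1.34,0,0,0],[0,-0.94,-1.51,0,0,0],[0,-1.06,-1.67,0,0,0]]]'

```text
time_s: 23.35
tool_pos: [0.476, -0.0185, 0.2642]
tcp_rot: [-0.198, 3.135, 0.005]
ft_force: [-2.5, 7.7, 7.4]
gripper_width: 0.0002
grasp_force: 4.0
```

Request:
drive_tool --steps '[[[0,-0.12,-0.17,0,0,0],[0,-0.24,-0.33,0,0,0],[0,-0.37,-0.49,0,0,0],[0,-0.49,-0.65,0,0,0],[0,-0.62,-0.81,0,0,0],[0,-0.75,-0.96,0,0,0],[0,-0.88,-1.11,0,0,0],[0,-1.0,-1.26,0,0,0],[0,-1.13,-1.41,0,0,0],[0,-1.26,-1.55,0,0,0]]]'

```text
time_s: 24.18
tool_pos: [0.4777, -0.0314, 0.2798]
tcp_rot: [-0.198, 3.135, 0.004]
ft_force: [-2.0, 5.4, 7.3]
gripper_width: 0.0
grasp_force: 3.8
```

Run:
```python
from h import *
s=arm.state();th=theta(get_image("scene"));w=s["tool_pos"]-[o[0],o[1],0];c_,s_=np.cos(o[2]),np.sin(o[2]);y=(-s_*w[0]+c_*w[1])*1000;z=w[2]*1000
l=.9-np.arcsin((z-185)/150);print(s["time_s"],"th",th,"lam",l,"yoff",y-150*np.cos(.9-l),s["ft_force"])
```

```text
24.1833 th -0.38112387648627655 lam 0.21577137885004527 yoff 3.2967429544912363 [-1.99323847  5.41557728  7.28231617]
```

Request:
drive_tool --steps '[[[0,-0.11,-0.12,0,0,0],[0,-0.22,-0.23,0,0,0],[0,-0.32,-0.34,0,0,0],[0,-0.42,-0.44,0,0,0],[0,-0.52,-0.54,0,0,0],[0,-0.61,-0.63,0,0,0],[0,-0.7,-0.72,0,0,0],[0,-0.79,-0.8,0,0,0],[0,-0.87,-0.88,0,0,0],[0,-0.95,-0.95,0,0,0]]]'

```text
time_s: 25.07
tool_pos: [0.479, -0.041, 0.2894]
tcp_rot: [-0.198, 3.135, 0.003]
ft_force: [-2.6, 4.3, 7.5]
gripper_width: 0.0004
grasp_force: 4.0
```

Request:
drive_tool --steps '[[[0,-0.07,-0.06,0,0,0],[0,-0.14,-0.12,0,0,0],[0,-0.21,-0.18,0,0,0],[0,-0.28,-0.24,0,0,0],[0,-0.35,-0.3,0,0,0],[0,-0.42,-0.36,0,0,0],[0,-0.48,-0.41,0,0,0],[0,-0.54,-0.46,0,0,0],[0,-0.6,-0.51,0,0,0],[0,-0.66,-0.56,0,0,0]]]'

```text
time_s: 25.9
tool_pos: [0.4798, -0.0476, 0.295]
tcp_rot: [-0.198, 3.135, 0.003]
ft_force: [-2.5, 4.9, 7.6]
gripper_width: 0.0001
grasp_force: 4.2
```

```bash
cat > look.py <<'E'
from h import *
s=arm.state();th=theta(get_image("scene"));w=s["tool_pos"]-[o[0],o[1],0];c_,s_=np.cos(o[2]),np.sin(o[2]);y=(-s_*w[0]+c_*w[1])*1000;z=w[2]*1000
l=.9-np.arcsin(np.clip((z-185)/150,-1,1));print(s["time_s"],"th",round(th,4),"lam",l.round(4),"y",y.round(1),"z",z.round(1),"yoff",(y-150*np.cos(.9-l)).round(1),s["ft_force"].round(1))
E
python3 look.py
```

```text
25.9 th -0.4652 lam 0.0764 y 103.2 z 295.0 yoff 1.2 [-2.5  4.9  7.6]
```

Request:
drive_tool --steps '[[[0,-0.06,-0.05,0,0,0],[0,-0.12,-0.1,0,0,0],[0,-0.18,-0.15,0,0,0],[0,-0.24,-0.19,0,0,0],[0,-0.3,-0.23,0,0,0],[0,-0.36,-0.27,0,0,0],[0,-0.41,-0.31,0,0,0],[0,-0.46,-0.35,0,0,0],[0,-0.51,-0.39,0,0,0],[0,-0.56,-0.43,0,0,0]]]'

```text
time_s: 26.78
tool_pos: [0.4806, -0.0532, 0.2994]
tcp_rot: [-0.198, 3.135, 0.002]
ft_force: [-2.4, 5.4, 9.8]
gripper_width: 0.0004
grasp_force: 4.4
```

Request:
drive_tool --steps '[[[0,-0.05,-0.04,0,0,0],[0,-0.1,-0.08,0,0,0],[0,-0.15,-0.12,0,0,0],[0,-0.2,-0.15,0,0,0],[0,-0.24,-0.18,0,0,0],[0,-0.28,-0.21,0,0,0],[0,-0.31,-0.23,0,0,0],[0,-0.34,-0.25,0,0,0],[0,-0.37,-0.27,0,0,0],[0,-0.39,-0.29,0,0,0]]]'

```text
time_s: 27.62
tool_pos: [0.4811, -0.0571, 0.3024]
tcp_rot: [-0.198, 3.134, 0.002]
ft_force: [-2.8, 3.9, 8.7]
gripper_width: 0.0001
grasp_force: 4.2
```

```bash
python3 look.py
```

```text
27.6167 th -0.4324 lam 0.0014 y 93.5 z 302.4 yoff 0.1 [-2.8  3.9  8.7]
```

Request:
drive_tool --steps '[[[0,-0.02,-0.02,0,0,0],[0,-0.03,-0.03,0,0,0],[0,-0.04,-0.04,0,0,0],[0,-0.05,-0.05,0,0,0],[0,-0.06,-0.06,0,0,0],[0,-0.06,-0.08,0,0,0],[0,-0.06,-0.1,0,0,0],[0,-0.06,-0.13,0,0,0],[0,-0.06,-0.16,0,0,0],[0,-0.06,-0.2,0,0,0]]]'

```text
time_s: 28.5
tool_pos: [0.4809, -0.059, 0.3031]
tcp_rot: [0.198, -3.135, 0.001]
ft_force: [0.4, -0.3, -0.1]
gripper_width: 0.0
grasp_force: 0.0
```

```bash
python3 look.py
```

```text
28.5 th -0.3942 lam -0.006 y 91.7 z 303.1 yoff -0.8 [ 0.4 -0.3 -0.1]
```

Request:
drive_tool --steps '[[[0,0,-0.1,0,0,0],[0,0,-0.3,0,0,0],[0,0,-0.7,0,0,0],[0.3,0,-1.5,0,0,0],[0.8,0,-2.5,0,0,0],[1.5,0,-3.5,0,0,0],[2.2,0,-4.5,0,0,0],[2.7,0,-5.5,0,0,0],[3,0,-6,0,0,0],[3,0,-6,0,0,0]]]'

```text
time_s: 29.38
tool_pos: [0.4514, -0.0627, 0.3654]
tcp_rot: [-0.197, 3.132, -0.002]
ft_force: [-0.3, 0.0, 0.5]
gripper_width: 0.0001
grasp_force: 0.0
```

```bash
python3 look.py
python3 - <<'E'
from h import *
im=get_image("side");im=cv2.cvtColor(im,cv2.COLOR_RGB2BGR)[110:270,200:360]
cv2.imwrite("pics/f.png",cv2.resize(im,None,fx=3,fy=3,interpolation=cv2.INTER_CUBIC))
E
```

```text
29.3833 th -0.3122 lam -0.6708 y 91.8 z 365.4 yoff 91.8 [-0.3  0.   0.5]
```

View pics/f.png

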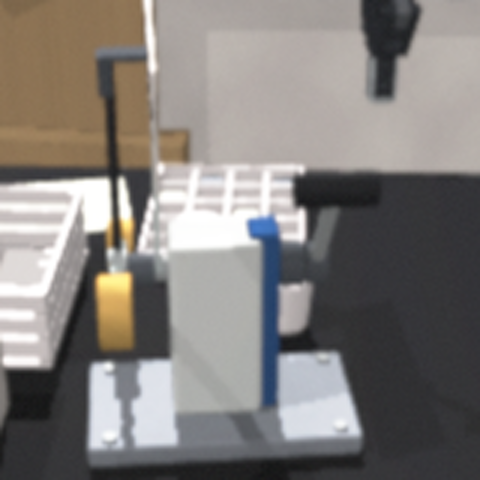

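The handle is back at its rest position (side pixel about (312,173)), the fingers are clear above it, and the beam is creeping back. I'll wait for it to settle.

Request:
drive_tool --steps '[[[0,0,0,0,0,0],[0,0,0,0,0,0],[0,0,0,0,0,0],[0,0,0,0,0,0],[0,0,0,0,0,0],[0,0,0,0,0,0],[0,0,0,0,0,0],[0,0,0,0,0,0],[0,0,0,0,0,0],[0,0,0,0,0,0]]]'

```text
time_s: 30.32
tool_pos: [0.4514, -0.0624, 0.3634]
tcp_rot: [-0.198, 3.135, -0.0]
ft_force: [-0.2, -0.3, 0.6]
gripper_width: 0.0003
grasp_force: 0.0
```

Request:
drive_tool --steps '[[[0,0,0,0,0,0],[0,0,0,0,0,0],[0,0,0,0,0,0],[0,0,0,0,0,0],[0,0,0,0,0,0],[0,0,0,0,0,0],[0,0,0,0,0,0],[0,0,0,0,0,0],[0,0,0,0,0,0],[0,0,0,0,0,0]]]'

```text
time_s: 31.15
tool_pos: [0.4513, -0.0624, 0.3634]
tcp_rot: [0.198, -3.135, 0.0]
ft_force: [0.3, -0.3, 0.5]
gripper_width: -0.0002
grasp_force: 0.0
```

Request:
drive_tool --steps '[[[0,0,0,0,0,0],[0,0,0,0,0,0],[0,0,0,0,0,0],[0,0,0,0,0,0],[0,0,0,0,0,0],[0,0,0,0,0,0],[0,0,0,0,0,0],[0,0,0,0,0,0],[0,0,0,0,0,0],[0,0,0,0,0,0]]]'

```text
time_s: 31.98
tool_pos: [0.4514, -0.0624, 0.3634]
tcp_rot: [-0.198, 3.135, -0.0]
ft_force: [-0.2, -0.4, 0.5]
gripper_width: 0.0006
grasp_force: 0.0
```

Request:
drive_tool --steps '[[[0,0,0,0,0,0],[0,0,0,0,0,0],[0,0,0,0,0,0],[0,0,0,0,0,0],[0,0,0,0,0,0],[0,0,0,0,0,0],[0,0,0,0,0,0],[0,0,0,0,0,0],[0,0,0,0,0,0],[0,0,0,0,0,0]]]'

```text
time_s: 32.82
tool_pos: [0.4513, -0.0624, 0.3634]
tcp_rot: [0.198, -3.135, 0.0]
ft_force: [0.0, -0.3, 0.9]
gripper_width: -0.0
grasp_force: 0.0
```

Request:
drive_tool --steps '[[[0,0,0,0,0,0],[0,0,0,0,0,0],[0,0,0,0,0,0],[0,0,0,0,0,0],[0,0,0,0,0,0],[0,0,0,0,0,0],[0,0,0,0,0,0],[0,0,0,0,0,0],[0,0,0,0,0,0],[0,0,0,0,0,0]]]'

```text
time_s: 33.65
tool_pos: [0.4514, -0.0624, 0.3634]
tcp_rot: [0.198, -3.135, 0.0]
ft_force: [-0.1, 0.1, 0.5]
gripper_width: 0.0001
grasp_force: 0.0
```

Request:
drive_tool --steps '[[[0,0,0,0,0,0],[0,0,0,0,0,0],[0,0,0,0,0,0],[0,0,0,0,0,0],[0,0,0,0,0,0],[0,0,0,0,0,0],[0,0,0,0,0,0],[0,0,0,0,0,0],[0,0,0,0,0,0],[0,0,0,0,0,0]]]'

```text
time_s: 34.48
tool_pos: [0.4514, -0.0624, 0.3634]
tcp_rot: [0.198, -3.135, 0.0]
ft_force: [-0.0, 0.3, 0.2]
gripper_width: -0.0001
grasp_force: 0.0
```

Request:
drive_tool --steps '[[[0,0,0,0,0,0],[0,0,0,0,0,0],[0,0,0,0,0,0],[0,0,0,0,0,0],[0,0,0,0,0,0],[0,0,0,0,0,0],[0,0,0,0,0,0],[0,0,0,0,0,0],[0,0,0,0,0,0],[0,0,0,0,0,0]]]'

```text
time_s: 35.32
tool_pos: [0.4514, -0.0624, 0.3634]
tcp_rot: [0.198, -3.135, 0.0]
ft_force: [0.9, 0.3, -0.5]
gripper_width: -0.0001
grasp_force: 0.0
```

Request:
drive_tool --steps '[[[0,0,0,0,0,0],[0,0,0,0,0,0],[0,0,0,0,0,0],[0,0,0,0,0,0],[0,0,0,0,0,0],[0,0,0,0,0,0],[0,0,0,0,0,0],[0,0,0,0,0,0],[0,0,0,0,0,0],[0,0,0,0,0,0]]]'

```text
time_s: 36.15
tool_pos: [0.4514, -0.0624, 0.3634]
tcp_rot: [0.198, -3.135, 0.0]
ft_force: [-0.7, 0.1, -0.2]
gripper_width: 0.0001
grasp_force: 0.0
```

Request:
drive_tool --steps '[[[0,0,0,0,0,0],[0,0,0,0,0,0],[0,0,0,0,0,0],[0,0,0,0,0,0],[0,0,0,0,0,0],[0,0,0,0,0,0],[0,0,0,0,0,0],[0,0,0,0,0,0],[0,0,0,0,0,0],[0,0,0,0,0,0]]]'

```text
time_s: 36.98
tool_pos: [0.4513, -0.0624, 0.3634]
tcp_rot: [0.198, -3.135, 0.0]
ft_force: [-0.4, 0.6, 0.4]
gripper_width: 0.0001
grasp_force: 0.0
```

Request:
drive_tool --steps '[[[0,0,0,0,0,0],[0,0,0,0,0,0],[0,0,0,0,0,0],[0,0,0,0,0,0],[0,0,0,0,0,0],[0,0,0,0,0,0],[0,0,0,0,0,0],[0,0,0,0,0,0],[0,0,0,0,0,0],[0,0,0,0,0,0]]]'

```text
time_s: 37.82
tool_pos: [0.4514, -0.0624, 0.3634]
tcp_rot: [0.198, -3.135, 0.0]
ft_force: [-0.1, 0.0, -1.1]
gripper_width: -0.0002
grasp_force: 0.0
```

Request:
drive_tool --steps '[[[0,0,0,0,0,0],[0,0,0,0,0,0],[0,0,0,0,0,0],[0,0,0,0,0,0],[0,0,0,0,0,0],[0,0,0,0,0,0],[0,0,0,0,0,0],[0,0,0,0,0,0],[0,0,0,0,0,0],[0,0,0,0,0,0]]]'

```text
time_s: 38.65
tool_pos: [0.4514, -0.0624, 0.3634]
tcp_rot: [0.198, -3.135, 0.0]
ft_force: [-0.9, -0.1, 0.0]
gripper_width: 0.0001
grasp_force: 0.0
```

Request:
drive_tool --steps '[[[0,0,0,0,0,0],[0,0,0,0,0,0],[0,0,0,0,0,0],[0,0,0,0,0,0],[0,0,0,0,0,0],[0,0,0,0,0,0],[0,0,0,0,0,0],[0,0,0,0,0,0],[0,0,0,0,0,0],[0,0,0,0,0,0]]]'

```text
time_s: 39.48
tool_pos: [0.4513, -0.0624, 0.3634]
tcp_rot: [0.198, -3.135, 0.0]
ft_force: [1.2, -0.0, -0.8]
gripper_width: -0.0001
grasp_force: 0.0
```

```bash
python3 look.py
```

```text
39.4833 th -0.057 lam -0.6708 y 92.1 z 363.4 yoff 92.1 [ 1.2 -0.  -0.8]
```

Run:
```python
from h import *
for i in range(140):
    im=get_image("scene")
    if i%20==19:print(round(arm.state()["time_s"],2),round(theta(im),4))
```

```text
40.53 -0.0465
41.53 -0.0394
42.53 -0.0311
43.53 -0.0243
44.53 -0.0229
45.53 -0.0183
46.53 -0.0172
```

Request:
drive_tool --steps '[[[0,0,0,0,0,0],[0,0,0,0,0,0],[0,0,0,0,0,0],[0,0,0,0,0,0],[0,0,0,0,0,0],[0,0,0,0,0,0],[0,0,0,0,0,0],[0,0,0,0,0,0],[0,0,0,0,0,0],[0,0,0,0,0,0]]]'

```text
time_s: 47.37
tool_pos: [0.4514, -0.0624, 0.3634]
tcp_rot: [0.198, -3.135, 0.0]
ft_force: [0.0, -0.1, 0.4]
gripper_width: -0.0001
grasp_force: 0.0
```

Request:
drive_tool --steps '[[[0,0,0,0,0,0],[0,0,0,0,0,0],[0,0,0,0,0,0],[0,0,0,0,0,0],[0,0,0,0,0,0],[0,0,0,0,0,0],[0,0,0,0,0,0],[0,0,0,0,0,0],[0,0,0,0,0,0],[0,0,0,0,0,0]]]'

```text
time_s: 48.2
tool_pos: [0.4513, -0.0624, 0.3634]
tcp_rot: [0.198, -3.135, 0.0]
ft_force: [-0.3, -0.4, -0.6]
gripper_width: 0.0003
grasp_force: 0.0
```

Request:
drive_tool --steps '[[[0,0,0,0,0,0],[0,0,0,0,0,0],[0,0,0,0,0,0],[0,0,0,0,0,0],[0,0,0,0,0,0],[0,0,0,0,0,0],[0,0,0,0,0,0],[0,0,0,0,0,0],[0,0,0,0,0,0],[0,0,0,0,0,0]]]'

```text
time_s: 49.03
tool_pos: [0.4513, -0.0624, 0.3634]
tcp_rot: [0.198, -3.135, 0.0]
ft_force: [0.2, 1.1, -0.1]
gripper_width: -0.0002
grasp_force: 0.0
```

Request:
drive_tool --steps '[[[0,0,0,0,0,0],[0,0,0,0,0,0],[0,0,0,0,0,0],[0,0,0,0,0,0],[0,0,0,0,0,0],[0,0,0,0,0,0],[0,0,0,0,0,0],[0,0,0,0,0,0],[0,0,0,0,0,0],[0,0,0,0,0,0]]]'

```text
time_s: 49.87
tool_pos: [0.4514, -0.0624, 0.3634]
tcp_rot: [0.198, -3.135, 0.0]
ft_force: [-0.1, -0.0, 0.3]
gripper_width: -0.0004
grasp_force: 0.0
```

Request:
drive_tool --steps '[[[0,0,0,0,0,0],[0,0,0,0,0,0],[0,0,0,0,0,0],[0,0,0,0,0,0],[0,0,0,0,0,0],[0,0,0,0,0,0],[0,0,0,0,0,0],[0,0,0,0,0,0],[0,0,0,0,0,0],[0,0,0,0,0,0]]]'

```text
time_s: 50.7
tool_pos: [0.4514, -0.0624, 0.3634]
tcp_rot: [0.198, -3.135, 0.0]
ft_force: [-0.2, 0.4, 0.4]
gripper_width: -0.0003
grasp_force: 0.0
```

Request:
drive_tool --steps '[[[0,0,0,0,0,0],[0,0,0,0,0,0],[0,0,0,0,0,0],[0,0,0,0,0,0],[0,0,0,0,0,0],[0,0,0,0,0,0],[0,0,0,0,0,0],[0,0,0,0,0,0],[0,0,0,0,0,0],[0,0,0,0,0,0]]]'

```text
time_s: 51.53
tool_pos: [0.4513, -0.0624, 0.3634]
tcp_rot: [0.198, -3.135, 0.0]
ft_force: [-0.0, -0.5, -0.1]
gripper_width: 0.0006
grasp_force: 0.0
```

```bash
python3 look.py
```

```text
51.5333 th -0.0082 lam -0.6708 y 92.1 z 363.4 yoff 92.1 [-0.  -0.5 -0.1]
```

The beam is upright to within 0.01 rad and still, and the lever is at its stop.

```bash
python3 -c "
from workcell import arm
print(arm.job_done())"
```

```text
the job is handed in; nothing more can be done
None
```

I handed the job in at 51.6 s: camera checks put the pointer at 0.291–0.307 rad (measured index about 0.305) from 8.3 to 19.7 s, staying within 0.003 rad for the last 8.8 s and never reading above 0.31; the lever was then eased up to its stop and the beam was still to within 0.01 rad of upright.

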